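# Load a wire reel round the elbow of a pay-off stand

### The arm

A 7-joint arm with a two-finger parallel gripper is mounted at the origin on the work surface; the furniture and walls round the work are solid. World frame = base frame: x ahead of the robot, y to its left, z up, the work surface at z = 0. Lengths are in m, angles in rad, forces in N, time in s.
With the tool pointing down it reaches from about 0.425 to 0.875 m from the base axis. Payload 9.9 kg.
Tool frame: the origin (TCP) lies on the centre line of the jaws, within the pads' length; the fingertips stand 25 mm ahead of it and the grasp point (between the pads) lies 6 mm ahead of it (finger_overhang is the distance from the TCP to the fingertips, in m); z points along the fingers, y is the line along which they close (so a half turn about z gives the same grasp; the last joint's range is limited). The gripper opens to 85 mm and grips with 20 to 120 N. Pads are 22 mm wide; open, the fingers measure 114 mm over their backs; the gripper's body (76 mm by 85 mm) begins 54 mm behind the grasp point. The pads swing forward as they close: fully open they stand 13 mm farther back than shut.
Start: joints at [-1.233, 0.576, 0.025, 1.437, -0.015, 1.129, -0.057], TCP at [0.276, 0.616, 0.256] pointing down, gripper open.
Joint ranges: [-2.76, 2.76], [-0.34, 2.15], [-1.52, 1.57], [0.19, 2.46], [-1.09, 4.23], [0.17, 1.99], [-2.82, 2.82]. Speed limits (rad/s): [2.22, 2.22, 3.01, 3.01, 3.14, 3.14, 3.14].

### API

Orientations are given as a unit quaternion [w, x, y, z].
In Python, from cell import sense, grab_frame, job_done, finger_overhang gives the robot as it stands.
- The arm moves only by the tool drive_tool, never from a script. Its argument "commands" is one flat list of numbers, 5 for each row, row after row: the shift along the tool's x, y, z in m, then the turn about the tool's z in rad, then the opening, from -1 (shut) to 1 (fully open). In form: [tx, ty, tz, yaw, gripper, tx, ty, tz, yaw, gripper, ...]. A call has 1 to 12 rows; each row is the pose to reach, as a shift and turn from the pose commanded when the call began, along the tool's axes at that moment; what a row does not reach only later rows make up. A row lasts 1/10 s, in which the tool goes at most 50 mm and 8.59 degrees, less where a joint would pass 70% of its speed; a pose out of reach is approached as far as the arm can. A call with a gripper value outside its range is refused whole. The fingers move at their own pace and stop on an object; the grip force is fixed at half the most. Time passes only in rows, so rows that repeat a pose let the fingers close. It gives the time, the measured TCP pose, the force, the opening and the grip force at its end, in the units of the state.
- sense(): the state, without advancing time (a new reading comes with each control period).
- grab_frame(name): name is "side" or "top" or "wrist"; returns a dict with "pixels" (400x640x3 uint8, blue, green, red), "vfov" (degrees; the focal length in pixels is half the picture's height over the tangent of half this angle, whatever the lens; pixels are square), "cx", "cy" (the principal point, pixels), "position" and "rotation" of the camera in the world; the wrist camera has in their place "hand_eye" (4x4, takes a point from camera to tool coordinates, whose origin is the TCP and whose axes are the flange's). Camera axes: x right, y down, z forward; pixel columns grow to the right and rows downward; lengths in m; the calibration is good to about 2 mm. A picture is of the moment at which its call begins: read the wrist's pose just before it. There is no depth.
- job_done(): hands the job in; it is judged then, once.
The state is a dict: "time": time; "joint_pos": joint angles; "qd": joint speeds; "effort": joint torques, N m; "position": TCP position; "tcp_rot": TCP orientation; "wrist_force": force on the tool from outside, world axes, zero at the start; "wrist_torque": the same for the moment, N m; "grip_width": finger opening in m; "finger_force": force on a finger pad.
Only numpy, scipy, OpenCV 4.12 (cv2) and the standard library are available. Lean on these libraries where they do the work, as an engineer would, in place of code of your own. Each camera call takes 0.05 s, during which the arm holds its last target. There are 200 camera calls.

### The job

Load the reel of copper wire onto the pay-off stand: pick it up, thread it onto the open end of the bent steel bar, slide it round the elbow and on along the bar until it sits fully home against the back disc by the post, then let go of it. Feel your way round the bend with a light touch so that it never binds: do not force the reel or the gripper against the stand, and leave the orange screwdriver, the small hammer and the pliers where they lie.

Things in the scene. Friction and masses are not known exactly. Their poses are not given: they have to be found in the camera images.
- wire_reel: Copper-wire reel, 0.11 to 0.23 kg, lying on a flat of its two white eight-sided flanges (56 mm across flats, 3 mm thick). 36 mm long; axis = its own x, level, either end may go first; 13.6 mm bore right through. Grip the wound barrel (40 mm) between the flanges (30 mm clear), across the axis: it is hand-wound, up to 2 mm out of true with the bore. Origin: middle of the underside; z up.
- reel_center (a point): Centre of the reel, in the middle of its bore, 28 mm above wire_reel's origin; x = bore axis. As the winding is lopsided, the bore may stand up to 2 mm to one side of the middle of the grip.
- reel_stand: Pay-off stand screwed to the bench. Blue base 100 x 100 x 8 mm, round post, square post head (32 mm, top 17 mm above the bar), smooth 10 mm steel bar, level, L-shaped from above, centre line 120 mm up. Stand frame: origin under the base on the post axis, z up. The bar leaves the head along -y (x = 0) and is straight to y = -95 mm, where its bent end (bent_end) follows on.
- bent_end: Bent end of the bar, one with the stand. Origin: on the centre line at x 0, y -95, z 120 mm of the stand; axes as the stand's. In its frame the centre line is a quarter circle of 80 mm radius about x -80, y 0, from the origin to x -80, y -80, then straight along -x for 60 mm to bar_tip.
- bar_tip (a point): End of the round nose of the bar's open end: x -140, y -80 mm in bent_end's frame, axes as the stand's. From here the bar runs straight along +x for 60 mm, then bends left (going on) to the post. The bore has 1.8 mm of play to each side on the straights but only 0.8 mm in the bend: let the reel turn with it and ease it round by feel.
- bar_home (a point): Where the reel's centre comes when fully home: x 0, y -43 mm in the stand's frame, axes as the stand's; +y points into the aluminium back disc (60 mm across), whose face is 18 mm on. From this face a centring hub 12 mm in diameter stands out 8 mm, then tapers to the bar in 6 mm. Let go, the reel hangs on the bar, its centre up to 2 mm lower.
- parts_chest: Wooden drawer chest standing at the right of the work, fixed: about 210 mm along x, 180 mm along y, top 165 mm above the bench. Not to be used; keep clear of it.
- driver_orange: Bystander: screwdriver with black and orange handle, 31 x 185 x 30 mm, lying loose on the bench.
- hammer_small: Bystander: small hammer with dark steel head and wooden handle, 73 x 194 x 23 mm, lying loose on the bench.
- pliers_red: Bystander: pliers with red sleeves, 43 x 134 x 8 mm, lying loose on the bench, near the reel.
Mind the look-alikes: they are no part of the job. What is meant by the wire_reel is not pink, red or yellow, and is the smaller of those in its own colour.

How it is judged:
By the outcome, as a careful person would: the job done as asked, in the order asked, and still so for the second after the job is handed in, with the robot touching nothing.
It also fails if it takes over 72 s, if anything falls off the work surface, if the arm or the gripper's body presses on something with over 40 N, if the wrist force passes 120 N, or if a joint passes its speed limit or range.

## Working session

There is one attempt and no reset: what is moved stays moved. The work goes in short steps, Python scripts to look and compute and a tool call to move; the robot and the scene stay as the last step left them, time stands still between calls to the robot, and variables do not carry over. Pictures are saved under pics/ and viewed, at most 10 in all, crops included, and the job is handed in when it is done.

Besides the shell and the picture viewer there is one more tool, called after "Call:" as name(argument=value, ...), one argument or row to a line, values as JSON. drive_tool: Moves the arm, as the interface text tells. Its arguments: {"type":"object","properties":{"commands":{"type":"array","items":{"type":"number"}}},"required":["commands"]}

```bash
ls; mkdir -p pics
python3 - <<'E'
from cell import *
import cv2,numpy as np
print(sense(),finger_overhang)
for n in("top","side"):
    f=grab_frame(n);cv2.imwrite(f"pics/{n}0.png",f["pixels"]);print(n,{k:v for k,v in f.items() if k!="pixels"})
    np.save(f"{n}.npy",{k:v for k,v in f.items() if k!="pixels"},allow_pickle=True)
E
```

```text
pics
{'time': 0.0, 'joint_pos': array([-1.23281296,  0.57650853,  0.02485479,  1.43791458, -0.01499654,
        1.12899717, -0.05648794]), 'qd': array([ 0.00039568, -0.00015043,  0.00056275,  0.00155282,  0.0014194 ,
       -0.00026285, -0.00053604]), 'effort': array([ 7.03036631e-05, -7.65761447e+01,  2.25033805e+00, -2.85994077e+01,
        1.52695557e-02,  1.21488029e-02, -1.75357020e-06]), 'position': array([0.27616707, 0.61546562, 0.2554564 ]), 'tcp_rot': array([-1.25629711e-04,  2.09312982e-01,  9.77848353e-01, -8.11772377e-04]), 'wrist_force': array([-0.67353708,  0.16556448, -0.36686905]), 'wrist_torque': array([-0.01889474, -0.0029978 , -0.00693257]), 'finger_force': 0.0, 'grip_width': 0.08549064575532841} 0.025
top {'vfov': 42.947590574237324, 'cx': 320.7599036650097, 'cy': 199.71480053044084, 'position': array([ 0.21041986, -0.12799051,  1.427778  ]), 'rotation': array([ 0.07369569, -0.69312637,  0.71384611, -0.06759079])}
side {'vfov': 42.696776565745495, 'cx': 319.87190661617933, 'cy': 205.02124800414325, 'position': array([-0.21538757,  1.15198108,  0.88726765]), 'rotation': array([ 0.12748219, -0.20493633,  0.83594203, -0.4928999 ])}
```

View pics/top0.png

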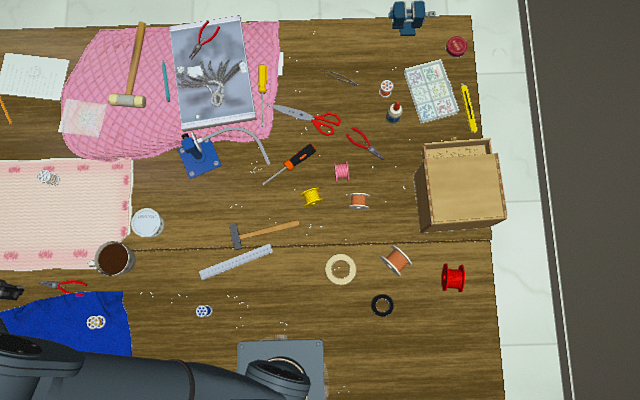

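View pics/side0.png

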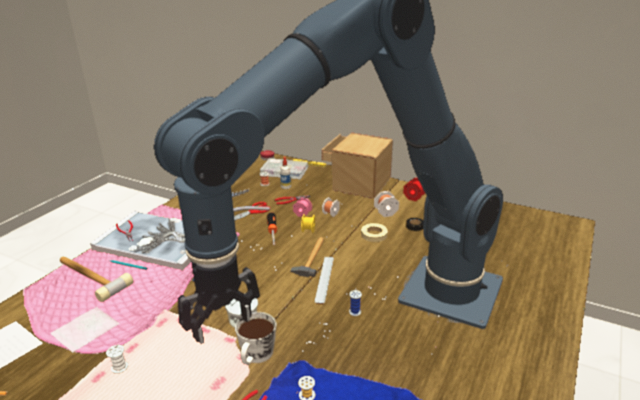

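The top view shows the stand at about (200,155), with its bar curving to a tip near (268,163). The small copper reel is at (359,201), and the larger look-alike is at (397,260). Next I zoom in.

```bash
cat > h.py <<'E'
import numpy as np,cv2
from scipy.spatial.transform import Rotation as R
def rot(q): return R.from_quat(np.r_[q[1:],q[0]])
def load(n): return np.load(n+".npy",allow_pickle=True).item()
def foc(c): return 200/np.tan(np.radians(c["vfov"]/2))
def proj(c,P):
    p=rot(c["rotation"]).inv().apply(np.atleast_2d(P)-c["position"])
    return np.c_[c["cx"],c["cy"]]+foc(c)*p[:,:2]/p[:,2:]
def unproj(c,uv,z):
    uv=np.atleast_2d(uv).astype(float)
    d=rot(c["rotation"]).apply(np.c_[(uv-[c["cx"],c["cy"]])/foc(c),np.ones(len(uv))])
    return c["position"]+d*((z-c["position"][2])/d[:,2])[:,None]
E
python3 - <<'E'
from h import *
c=load("top")
print(unproj(c,[[359,201]],.028),unproj(c,[[397,260]],.03),unproj(c,[[268,163],[200,155]],.12),proj(c,[[0,0,0]]))
im=cv2.imread("pics/top0.png")[118:218,170:300];cv2.imwrite("pics/c1.png",cv2.resize(im,None,fx=6,fy=6,interpolation=cv2.INTER_CUBIC))
im=cv2.imread("pics/top0.png")[120:220,300:400];cv2.imwrite("pics/c2.png",cv2.resize(im,None,fx=6,fy=6,interpolation=cv2.INTER_CUBIC))
E
```

```text
[[ 0.48757225 -0.22703911  0.028     ]] [[ 0.31958635 -0.32357759  0.03      ]] [[0.58004449 0.01739674 0.12      ]
 [0.60800023 0.19961769 0.12      ]] [[281.25230782 384.50204409]]
```

View pics/c1.png

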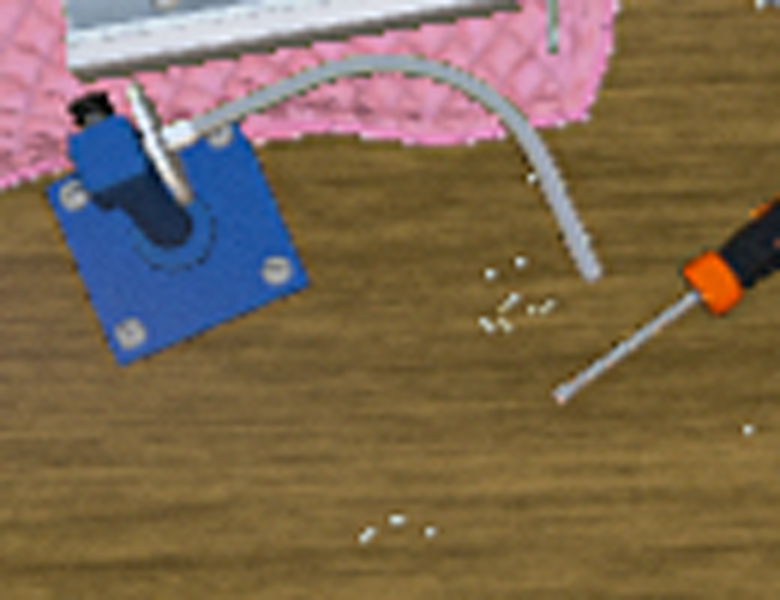

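View pics/c2.png

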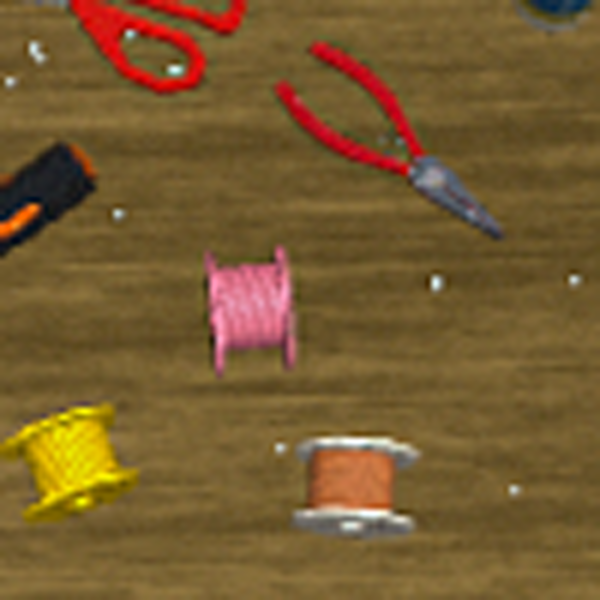

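The crops show the bar centre line running from (215,125) over (400,64) to its tip at (592,280) in crop pixels. The reel is at about (355,485), with its axis nearly along world x. I fit the stand pose from hand-read points for now and refine it later with the wrist camera.

```bash
cat >> h.py <<'E'
def bar(n=400):  # centre line in stand frame from y=-16 to the tip, world z 0.12
    a=np.linspace(0,np.pi/2,n)
    P=np.r_[np.c_[np.zeros(n),np.linspace(-.016,-.095,n)],np.c_[-.08+.08*np.cos(a),-.095-.08*np.sin(a)],np.c_[np.linspace(-.08,-.14,n),np.full(n,-.175)]]
    return np.c_[P,np.full(len(P),.12)]
def S2W(s,P):
    c,q=np.cos(s[2]),np.sin(s[2]); P=np.atleast_2d(P)
    return np.c_[P[:,0]*c-P[:,1]*q+s[0],P[:,0]*q+P[:,1]*c+s[1],P[:,2]]
E
python3 - <<'E'
from h import *
from scipy.optimize import least_squares
c=load("top")
px=lambda p,o:(np.array(p,float)+.5)/6-.5+o
b=px([[560,190],[522,125],[472,90],[400,64],[330,72],[270,97],[225,122]],[170,118]); tip=px([[595,279]],[170,118])
cor=px([[48,190],[310,285],[120,365]],[170,118])
corS=np.array([[.05,.05,.008],[-.05,-.05,.008],[-.05,.05,.008]])
def res(s,wc=1):
    q=proj(c,S2W(s,bar())); 
    d=[np.min(np.hypot(*(q-p).T)) for p in b]
    return np.r_[d,(proj(c,S2W(s,bar()[-1:]))-tip).ravel(),wc*(proj(c,S2W(s,corS))-cor).ravel()]
for w in(1,0):
    r=least_squares(res,[.62,.2,.4],args=(w,));print(r.x,r.fun.round(2))
    s=r.x;print("tip",S2W(s,[[-.14,-.175,.12]]),"home",S2W(s,[[0,-.043,.12]]))
# reel: flange rims (c2): far flange 297..418 x, top y~440-465 ; near 293..415
p=px([[357,440],[354,513],[308,480],[393,480]],[300,120])
print(unproj(c,p,.056)); print(unproj(c,p,.028))
E
```

```text
[0.63658424 0.2298659  0.40242133] [ 0.45  0.17  0.63  0.16  0.23  0.22  0.61  0.53  0.23 -0.63 -0.45  0.39
 -0.16  0.04  0.61]
tip [[0.57630638 0.01401507 0.12      ]] home [[0.65342508 0.19030094 0.12      ]]
[0.63520706 0.2306639  0.4136114 ] [ 0.53  0.3   0.55  0.19  0.2   0.26  0.48  0.47 -0.14 -0.    0.    0.
  0.    0.    0.  ]
tip [[0.57734831 0.01415209 0.12      ]] home [[0.65248957 0.19128986 0.12      ]]
[[ 0.50473959 -0.22627001  0.056     ]
 [ 0.47064241 -0.22342158  0.056     ]
 [ 0.48667996 -0.2030172   0.056     ]
 [ 0.48548724 -0.24194065  0.056     ]]
[[ 0.51074709 -0.22827604  0.028     ]
 [ 0.47595393 -0.22536947  0.028     ]
 [ 0.49231883 -0.2045486   0.028     ]
 [ 0.49110177 -0.24426654  0.028     ]]
```

Call:
drive_tool(
  commands=[-0.393, -0.28, -0.015, 1.5, 1, -0.393, -0.28, -0.015, 1.5, 1, -0.393, -0.28, -0.015, 1.5, 1, -0.393, -0.28, -0.015, 1.5, 1, -0.393, -0.28, -0.015, 1.5, 1, -0.393, -0.28, -0.015, 1.5, 1, -0.393, -0.28, -0.015, 1.5, 1, -0.393, -0.28, -0.015, 1.5, 1, -0.393, -0.28, -0.015, 1.5, 1, -0.393, -0.28, -0.015, 1.5, 1, -0.393, -0.28, -0.015, 1.5, 1, -0.393, -0.28, -0.015, 1.5, 1],
)

```text
time: 1.3
position: [0.5203, 0.199, 0.271]
tcp_rot: [-0.0, 0.82, 0.573, -0.0]
wrist_force: [-0.5, 0.8, 0.3]
grip_width: 0.0855
finger_force: 0.0
```

Call:
drive_tool(
  commands=[-0.408, 0.114, 0.07, 1.304, 1, -0.408, 0.114, 0.07, 1.304, 1, -0.408, 0.114, 0.07, 1.304, 1, -0.408, 0.114, 0.07, 1.304, 1, -0.408, 0.114, 0.07, 1.304, 1, -0.408, 0.114, 0.07, 1.304, 1, -0.408, 0.114, 0.07, 1.304, 1, -0.408, 0.114, 0.07, 1.304, 1, -0.408, 0.114, 0.07, 1.304, 1, -0.408, 0.114, 0.07, 1.304, 1, -0.408, 0.114, 0.07, 1.304, 1],
)

```text
time: 2.4
position: [0.4873, -0.2216, 0.2008]
tcp_rot: [-0.001, 0.999, -0.041, -0.001]
wrist_force: [-0.8, 0.6, 0.5]
grip_width: 0.0856
finger_force: 0.0
```

```bash
cat >> h.py <<'E'
def wcam(name):
    from cell import sense,grab_frame
    s=sense();f=grab_frame("wrist");cv2.imwrite(f"pics/{name}.png",f["pixels"])
    T=np.array(f["hand_eye"]);Rt=rot(s["tcp_rot"]);Rc=Rt*R.from_matrix(T[:3,:3]);q=Rc.as_quat()
    c=dict(vfov=f["vfov"],cx=f["cx"],cy=f["cy"],position=s["position"]+Rt.apply(T[:3,3]),rotation=np.r_[q[3],q[:3]])
    np.save(name+".npy",c,allow_pickle=True);return c,s,T
E
python3 - <<'E'
from h import *
c,s,T=wcam("w1");print(s,c,T)
E
```

```text
{'time': 2.4, 'joint_pos': array([-0.16858249,  0.5472568 ,  0.79034016,  1.89769055, -0.49123753,
        0.90234107, -0.78827392]), 'qd': array([-0.02954861, -0.01263913, -0.01534095,  0.00424297,  0.00064726,
        0.00304196,  0.00139797]), 'effort': array([  2.41145723, -56.4021349 ,  13.54092479, -21.96043789,
         0.1177983 ,  -0.14052677,  -0.06371947]), 'position': array([ 0.4872954 , -0.22159995,  0.20075167]), 'tcp_rot': array([-5.46010392e-04,  9.99173941e-01, -4.06310946e-02, -5.01623992e-04]), 'wrist_force': array([-0.76215165,  0.62351916,  0.53239967]), 'wrist_torque': array([0.07813336, 0.01531085, 0.00282083]), 'finger_force': 0.0, 'grip_width': 0.08556668129711796} {'vfov': 66.05141073035432, 'cx': 318.8088327124335, 'cy': 206.56786594544596, 'position': array([ 0.55662247, -0.2266161 ,  0.318555  ]), 'rotation': array([ 0.09344105,  0.67108738, -0.72844172, -0.10140591])} [[-6.28569120e-04 -9.62256435e-01 -2.72143637e-01  6.93821018e-02]
 [ 9.99999221e-01 -8.98207200e-04  8.66222814e-04 -7.53205584e-04]
 [-1.07796985e-03 -2.72142880e-01  9.62256250e-01 -1.17875300e-01]
 [ 0.00000000e+00  0.00000000e+00  0.00000000e+00  1.00000000e+00]]
```

View pics/w1.png

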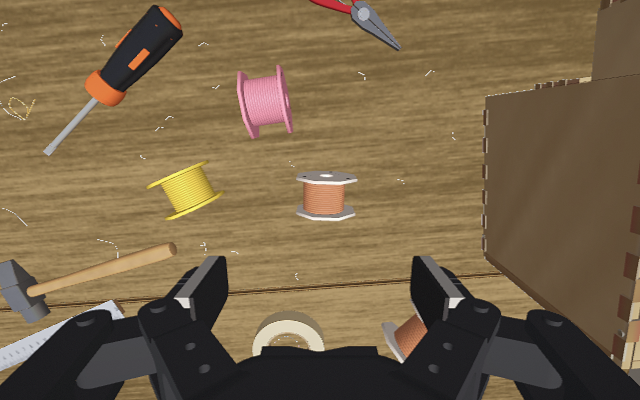

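The wrist view shows the copper reel at (326,196): barrel from about u 303 to 345, flanges at v≈178 and 213. The pliers are well clear at (370,25). Next I fit a reel model to its outline.

```bash
cat >> h.py <<'E'
def octo(x0,x1): # flange vertices in reel-centre frame
    a=np.pi/8+np.arange(8)*np.pi/4; r=.028/np.cos(np.pi/8)
    return np.vstack([np.c_[np.full(8,x),r*np.cos(a),r*np.sin(a)] for x in(x0,x1)])
def place(P,x,y,z,yaw):
    return R.from_euler("z",yaw).apply(P)+[x,y,z]
def hull(c,x,y,z,yaw):
    h=[]
    for f in((-.018,-.015),(.015,.018)): h.append(cv2.convexHull(proj(c,place(octo(*f),x,y,z,yaw)).astype(np.float32))[:,0])
    return h
E
python3 - <<'E'
from h import *
from scipy.optimize import minimize
c=load("w1");im=cv2.imread("pics/w1.png");x0,y0,x1,y1=280,150,375,235
roi=im[y0:y1,x0:x1];hsv=cv2.cvtColor(roi,cv2.COLOR_BGR2HSV).astype(int)
white=(hsv[...,1]<45)&(hsv[...,2]>90)
org=(hsv[...,0]<14)&(hsv[...,1]>90)&(hsv[...,2]>150)
def big(m):
    n,l,st,ce=cv2.connectedComponentsWithStats(m.astype(np.uint8)); k=1+np.argsort(-st[1:,4])[:2]; return l,k,st,ce
for m,nm in((white,'w'),(org,'o')):
    l,k,st,ce=big(m);print(nm,[(st[i]+[x0,y0,0,0,0],ce[i]+[x0,y0]) for i in k])
l,k,*_=big(white);W=np.isin(l,k);l,k,*_=big(org);O=l==k[0]
def cost(p):
    M=np.zeros((roi.shape[0]*4,roi.shape[1]*4),np.uint8)
    for h in hull(c,p[0],p[1],.028,p[2]): cv2.fillConvexPoly(M,np.round((h-[x0,y0]+.5)*4*16-8).astype(np.int32),255,shift=4)
    m=cv2.resize(M,(roi.shape[1],roi.shape[0]),interpolation=cv2.INTER_AREA)/255.
    return np.abs(m-W).sum()
r=minimize(cost,[.487,-.223,-.06],method="Nelder-Mead",options=dict(initial_simplex=[[.487,-.223,-.06],[.491,-.223,-.06],[.487,-.219,-.06],[.487,-.223,.03]]))
print(r.x,r.fun,W.sum())
rows=[(y+y0,np.flatnonzero(O[y])[[0,-1]]+x0) for y in range(O.shape[0]) if O[y].sum()>20]
print([(a,*b) for a,b in rows])
# barrel tangents predicted with zero offset
t=np.linspace(0,2*np.pi,181)
P=np.array([[0,.02*np.cos(a),.02*np.sin(a)] for a in t]);q=proj(c,place(P,*r.x[:2],.028,r.x[2]));print("pred barrel u",q[:,0].min(),q[:,0].max(),q[q[:,0].argmin()],q[q[:,0].argmax()])
E
```

```text
w [(array([296, 171,  61,  14, 657]), array([326.13394216, 177.40334855])), (array([296, 204,  59,  17, 442]), array([326.56334842, 214.20588235]))]
o [(array([ 304,  182,   41,   32, 1134]), array([323.72398589, 198.41005291]))]
[ 0.48697327 -0.22724028 -0.10653955] 586.1882352941176 1099
[(185, np.int64(305), np.int64(344)), (186, np.int64(306), np.int64(344)), (187, np.int64(305), np.int64(344)), (188, np.int64(306), np.int64(344)), (189, np.int64(304), np.int64(343)), (190, np.int64(305), np.int64(344)), (191, np.int64(304), np.int64(343)), (192, np.int64(305), np.int64(343)), (193, np.int64(304), np.int64(343)), (194, np.int64(305), np.int64(343)), (195, np.int64(304), np.int64(343)), (196, np.int64(305), np.int64(343)), (197, np.int64(304), np.int64(343)), (198, np.int64(305), np.int64(343)), (199, np.int64(304), np.int64(343)), (200, np.int64(305), np.int64(343)), (201, np.int64(304), np.int64(343)), (202, np.int64(305), np.int64(343)), (203, np.int64(304), np.int64(343)), (204, np.int64(305), np.int64(343)), (205, np.int64(304), np.int64(343)), (206, np.int64(305), np.int64(343)), (207, np.int64(304), np.int64(343)), (208, np.int64(305), np.int64(343)), (209, np.int64(304), np.int64(343)), (210, np.int64(305), np.int64(342)), (211, np.int64(307), np.int64(341)), (212, np.int64(309), np.int64(339)), (213, np.int64(313), np.int64(336))]
pred barrel u 304.67937658291186 345.9876919945159 [304.67937658 193.21139144] [345.98769199 194.36942193]
```

Run:
```python
from h import *
from scipy.optimize import minimize
c=load("w1");im=cv2.imread("pics/w1.png");x0,y0,x1,y1=280,150,375,235
roi=im[y0:y1,x0:x1];hsv=cv2.cvtColor(roi,cv2.COLOR_BGR2HSV).astype(int)
F=(((hsv[...,1]<60)&(hsv[...,2]>80))|((hsv[...,0]<14)&(hsv[...,1]>90)&(hsv[...,2]>150))).astype(np.uint8)
F=cv2.morphologyEx(F,cv2.MORPH_OPEN,np.ones((2,2)));n,l,st,_=cv2.connectedComponentsWithStats(F);F=(l==1+st[1:,4].argmax())
F=cv2.morphologyEx(F.astype(np.uint8),cv2.MORPH_CLOSE,np.ones((3,3)))
t=np.linspace(0,2*np.pi,90)
cyl=lambda d:np.vstack([np.c_[np.full(90,x),d+.02*np.cos(t),.02*np.sin(t)] for x in(-.015,.015)])
def mask(p):
    M=np.zeros((roi.shape[0]*4,roi.shape[1]*4),np.uint8)
    for h in hull(c,p[0],p[1],.028,p[2])+[cv2.convexHull(proj(c,place(cyl(p[3]),p[0],p[1],.028,p[2])).astype(np.float32))[:,0]]:
        cv2.fillConvexPoly(M,np.round(((h-[x0,y0]+.5)*4-.5)*16).astype(np.int32),255,shift=4)
    return cv2.resize(M,(roi.shape[1],roi.shape[0]),interpolation=cv2.INTER_AREA)/255.
s0=np.array([.487,-.226,-.09,0]);sx=np.vstack([s0]+[s0+np.eye(4)[i]*[.004,.004,.08,.003][i] for i in range(4)])
r=minimize(lambda p:np.abs(mask(p)-F).sum(),s0,method="Nelder-Mead",options=dict(initial_simplex=sx,maxiter=600))
print(r.x,r.fun,F.sum())
v=np.hstack([cv2.resize(a,None,fx=4,fy=4,interpolation=0) for a in(roi,cv2.cvtColor((np.abs(mask(r.x)-F)*255).astype(np.uint8),cv2.COLOR_GRAY2BGR))]);cv2.imwrite("pics/fit1.png",v)
```

```text
[ 0.48580077 -0.22815941 -0.10507494  0.00111599] 111.13333333333333 2316
```

View pics/fit1.png

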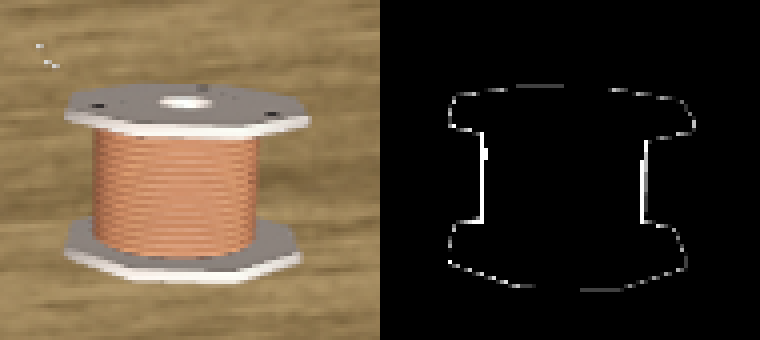

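The fit is good, with only one-pixel edge residue. The reel centre is at (0.486,-0.228), yaw -0.105, and the bore lies about 1.1 mm to the -y side of the barrel middle. Now I descend and grip.

Call:
drive_tool(
  commands=[-0.001, 0.0056, 0.04, 0.024, 1, -0.001, 0.0056, 0.08, 0.024, 1, -0.001, 0.0056, 0.12, 0.024, 1, -0.001, 0.0056, 0.145, 0.024, 1, -0.001, 0.0056, 0.16, 0.024, 1, -0.001, 0.0056, 0.167, 0.024, 1, -0.001, 0.0056, 0.167, 0.024, 1, -0.001, 0.0056, 0.167, 0.024, -1, -0.001, 0.0056, 0.167, 0.024, -1, -0.001, 0.0056, 0.167, 0.024, -1, -0.001, 0.0056, 0.167, 0.024, -1, -0.001, 0.0056, 0.167, 0.024, -1],
)

```text
time: 3.65
position: [0.486, -0.2281, 0.0352]
tcp_rot: [-0.0, 0.999, -0.054, 0.001]
wrist_force: [-0.4, 2.3, 8.9]
grip_width: 0.0392
finger_force: 59.3
```

Call:
drive_tool(
  commands=[0, 0, 0, 0, -1, 0, 0, 0, 0, -1],
)

```text
time: 3.85
position: [0.486, -0.2281, 0.0353]
tcp_rot: [-0.0, 0.999, -0.054, 0.001]
wrist_force: [-0.4, 2.3, 8.3]
grip_width: 0.0389
finger_force: 59.3
```

Run:
```python
from h import *
c,s,T=wcam("w2");print(s['position'],s['tcp_rot'],s['grip_width'],s['wrist_force'],s['finger_force'])
```

```text
[ 0.48602452 -0.22812361  0.0352521 ] [-2.45157213e-04  9.98543310e-01 -5.39507256e-02  7.19097970e-04] 0.038903673408953024 [-0.35499137  2.2604978   8.25916046] 59.27028927952051
```

View pics/w2.png

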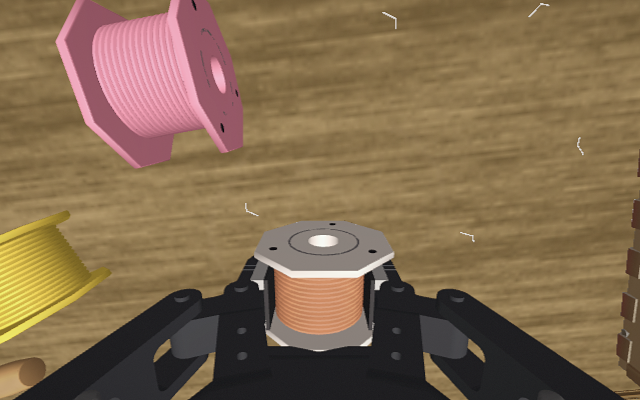

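The reel is held squarely, its front-face bore at (323,240). I lift it and stage 50 mm before the bar tip.

Call:
drive_tool(
  commands=[0, 0, -0.03, 0, -1, 0, 0, -0.06, 0, -1, 0.004, -0.045, -0.092, -0.1, -1, 0.009, -0.09, -0.092, -0.25, -1, 0.013, -0.135, -0.092, -0.4, -1, 0.017, -0.18, -0.092, -0.516, -1, 0.0207, -0.215, -0.092, -0.516, -1, 0.0207, -0.2256, -0.092, -0.516, -1, 0.0207, -0.2256, -0.092, -0.516, -1, 0.0207, -0.2256, -0.092, -0.516, -1, 0.0207, -0.2256, -0.092, -0.516, -1],
)

```text
time: 5.0
position: [0.5302, -0.0082, 0.1265]
tcp_rot: [0.0, 0.98, 0.201, -0.0]
wrist_force: [0.6, 0.7, -1.6]
grip_width: 0.039
finger_force: 61.7
```

Run:
```python
from h import *
c,s,T=wcam("w3");print(s['position'],s['tcp_rot'],s['grip_width'],s['wrist_force'],s['wrist_torque'],s['finger_force'])
```

```text
[ 0.53023325 -0.00824654  0.12651822] [ 4.46882558e-04  9.79561566e-01  2.01144075e-01 -6.69064795e-06] 0.03896390133604213 [ 0.56273557  0.72307351 -1.62032149] [-0.08172434  0.0585108   0.02311471] 61.69832600492555
```

View pics/w3.png

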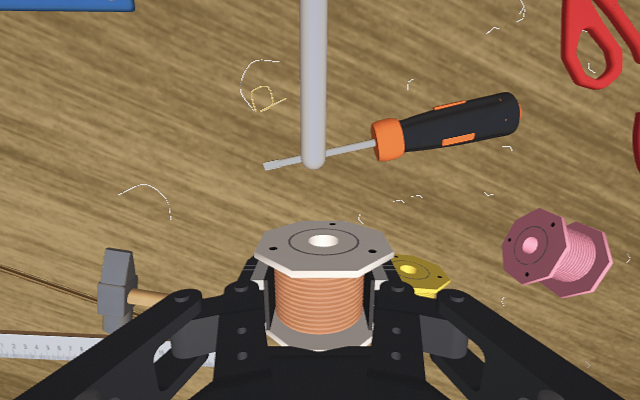

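The view shows the bar with edges at u≈301 and 326, its tip at (313,167), and the reel's bore mouth at (323,240). The reel needs to move a few mm toward image left. I work it out in tool axes.

```bash
cat > rel.py <<'E'
from h import *
from cell import sense
from scipy.optimize import minimize
T=np.array([[-6.28569120e-04,-9.62256435e-01,-2.72143637e-01,6.93821018e-02],[9.99999221e-01,-8.98207200e-04,8.66222814e-04,-7.53205584e-04],[-1.07796985e-03,-2.72142880e-01,9.62256250e-01,-1.17875300e-01]])
q=R.from_matrix(T[:,:3]).as_quat()
def tcam(name): # camera in tool frame
    c=dict(load(name));c["position"]=T[:,3];c["rotation"]=np.r_[q[3],q[:3]];return c
def reelfit(name,zb):
    c=tcam(name);im=cv2.imread(f"pics/{name}.png");x0,y0,x1,y1=245,212,405,285
    hsv=cv2.cvtColor(im[y0:y1,x0:x1],cv2.COLOR_BGR2HSV).astype(int)
    F=((hsv[...,1]<60)&(hsv[...,2]>75)).astype(np.uint8)
    F=cv2.morphologyEx(F,cv2.MORPH_OPEN,np.ones((3,3)));n,l,st,_=cv2.connectedComponentsWithStats(F);F=(l==1+st[1:,4].argmax()).astype(np.uint8)
    k,_=cv2.findContours(F,0,2);F=cv2.drawContours(np.zeros_like(F),k,-1,1,-1)
    def mask(p):
        M=np.zeros((F.shape[0]*4,F.shape[1]*4),np.uint8)
        h=cv2.convexHull(proj(c,place(octo(.015,.018),p[0],p[1],zb,p[2])).astype(np.float32))[:,0]
        cv2.fillConvexPoly(M,np.round(((h-[x0,y0]+.5)*4-.5)*16).astype(np.int32),255,shift=4)
        return cv2.resize(M,F.shape[::-1],interpolation=cv2.INTER_AREA)/255.
    s0=np.zeros(3);sx=np.vstack([s0]+[s0+np.eye(3)[i]*[.003,.003,.06][i] for i in range(3)])
    r=minimize(lambda p:np.abs(mask(p)-F)[:40].sum(),s0,method="Nelder-Mead",options=dict(initial_simplex=sx,maxiter=500))
    return r.x,r.fun,F.sum()
def barfit(name,zbar,v0,v1):
    c=tcam(name);g=cv2.GaussianBlur(cv2.cvtColor(cv2.imread(f"pics/{name}.png"),cv2.COLOR_BGR2HSV)[...,1],(3,3),0).astype(float)
    out=[]
    for v in range(v0,v1,5):
        row=g[v];d=np.diff(row);a,b=270,360
        l=a+d[a:313].argmin()+.5; r_=313+d[313:b].argmax()+.5
        L=unproj(c,[[l,v],[r_,v]],zbar);out.append([*L.mean(0)[:2],r_-l])
    return np.array(out)
E
python3 - <<'E'
from rel import *
for z in(.00725,.0062):print(reelfit("w3",z))
B=barfit("w3",.0065,5,150);p=np.polyfit(B[:,0],B[:,1],1);print(B[::4].round(4),p,np.std(B[:,1]-np.polyval(p,B[:,0])))
print("tip",unproj(tcam("w3"),[[313.5,167]],.0065))
E
```

```text
(array([ 0.00038232,  0.00132923, -0.0004057 ]), np.float64(51.13333333333334), np.uint64(6838))
(array([0.00071546, 0.00127355, 0.00100146]), np.float64(62.43921568627451), np.uint64(6838))
[[ 1.085e-01 -2.500e-03  2.800e+01]
 [ 1.021e-01 -2.500e-03  2.800e+01]
 [ 9.560e-02 -2.700e-03  2.700e+01]
 [ 8.890e-02 -2.800e-03  2.700e+01]
 [ 8.190e-02 -2.800e-03  2.700e+01]
 [ 7.480e-02 -2.800e-03  2.700e+01]
 [ 6.730e-02 -2.900e-03  2.500e+01]
 [ 5.960e-02 -2.900e-03  2.500e+01]] [ 0.01022154 -0.00362698] 7.204222539961206e-05
tip [[ 0.05087657 -0.00278272  0.0065    ]]
```

```bash
cat > plan.py <<'E'
from h import *
from scipy.optimize import linprog
A=.396; TIP=np.array([.5758,.0147]); OFF=np.array([.0004,.0013])  # reel centre in tool xy
C,Sn=np.cos(A),np.sin(A); ORG=TIP-np.array([[C,-Sn],[Sn,C]])@[-.14,-.175]
def cl(s): # stand-frame centre line, s from the tip (m); s<0 before it; bend 60..185.66 mm, home at .23766
    s=np.atleast_1d(s);a=np.clip((s-.06)/.08,0,np.pi/2);L=.06+.04*np.pi
    return np.c_[-.14+np.minimum(s,.06)+.08*np.sin(a),-.175+.08*(1-np.cos(a))+np.maximum(s-L,0)]
def hd(s): return np.clip((s-.06)/.08,0,np.pi/2)
def reel(s): # centre, heading in stand frame: minimax line through the stretch inside the bore
    w=np.linspace(-.018,.018,41);t=hd(s);P=cl(s+w)-cl(s);c,q=np.cos(t),np.sin(t)
    X=P@[c,q];Y=P@[-q,c]; o=np.ones(41)
    r=linprog([0,0,1],np.r_[np.c_[o,X,-o],np.c_[-o,-X,-o]],np.r_[Y,-Y],bounds=[(None,None)]*3)
    return cl(s)[0]+r.x[0]*np.array([-q,c]),t+np.arctan(r.x[1])
def tcp(s): # world TCP xy and tool-x angle
    p,t=reel(s);t+=A;x=np.array([np.cos(t),np.sin(t)]);y=np.array([np.sin(t),-np.cos(t)])
    return ORG+np.array([[C,-Sn],[Sn,C]])@p-OFF[0]*x-OFF[1]*y,t
def relrows(p0,t0,ss):
    x=np.array([np.cos(t0),np.sin(t0)]);y=np.array([np.sin(t0),-np.cos(t0)])
    return [[*( [(tcp(s)[0]-p0)@x,(tcp(s)[0]-p0)@y]),t0-tcp(s)[1]] for s in ss]
def show(s0,s1,n=12):
    for s,r in zip(np.linspace(s0,s1,n+1)[1:],relrows(*tcp(s0),np.linspace(s0,s1,n+1)[1:])):print("%.1f"%(s*1e3),"%.4f, %.4f, 0, %.4f, -1,"%tuple(r))
def where():
    from cell import sense
    s=sense();q=s["tcp_rot"];return s["position"],2*np.arctan2(q[2],q[1])
E
python3 - <<'E'
from plan import *
p,t=where();print(p,t,tcp(-.03),relrows(p[:2],t,[-.03]))
for s in(.03,.042,.05,.06,.07,.08,.12,.2):print(s,reel(s)[0]-cl(s)[0],reel(s)[1])
E
```

```text
[ 0.53027468 -0.00814726  0.12650022] 0.4049535134369465 (array([0.54725117, 0.00417317]), np.float64(0.396)) [[np.float64(0.020457396556335713), np.float64(-0.004635634939441773), np.float64(0.008953513436946503)]]
0.03 [0. 0.] 0.0
0.042 [0. 0.] 0.0
0.05 [0.00000000e+00 4.19815357e-05] 0.011105509623663174
0.06 [0.         0.00044302] 0.05619058612556728
0.07 [-0.00011311  0.00090017] 0.13604222970644736
0.08 [-0.00024944  0.00097689] 0.25000000000000006
0.12 [-0.00068725  0.00073771] 0.75
0.2 [-4.20670595e-06  0.00000000e+00] 1.5684663181145395
```

Call:
drive_tool(
  commands=[0, -0.0046, -0.0007, 0.009, -1, 0.007, -0.0046, -0.0007, 0.009, -1, 0.014, -0.0046, -0.0007, 0.009, -1, 0.0205, -0.0046, -0.0007, 0.009, -1, 0.0205, -0.0046, -0.0007, 0.009, -1, 0.0205, -0.0046, -0.0007, 0.009, -1],
)

```text
time: 5.65
position: [0.5475, 0.0061, 0.1268]
tcp_rot: [0.0, 0.98, 0.198, -0.0]
wrist_force: [0.5, -0.7, -2.6]
grip_width: 0.0389
finger_force: 61.7
```

Run:
```python
from plan import *
from rel import *
c,s,_=wcam("w4");p,t=where();print(p,t,tcp(-.03),s['wrist_force'],s['wrist_torque'])
print(reelfit("w4",.00725))
B=barfit("w4",.0072,5,185);p=np.polyfit(B[:,0],B[:,1],1);print(B[::6].round(4),p,np.std(B[:,1]-np.polyval(p,B[:,0])))
im=cv2.imread("pics/w4.png")[100:300,220:420];cv2.imwrite("pics/c4.png",cv2.resize(im,None,fx=3,fy=3))
```

```text
[0.54728773 0.0059271  0.12684082] 0.39871290865359765 (array([0.54725117, 0.00417317]), np.float64(0.396)) [ 0.53707571 -0.66124119 -2.63792775] [-0.04506788 -0.01065236 -0.03529561]
(array([ 0.00039012,  0.00133249, -0.00075147]), np.float64(197.5137254901961), np.uint64(6985))
[[ 1.087e-01  7.000e-04  2.800e+01]
 [ 9.910e-02  2.400e-03  2.900e+01]
 [ 8.900e-02 -4.300e-03  6.700e+01]
 [ 7.840e-02 -3.400e-03  6.200e+01]
 [ 6.730e-02 -3.700e-03  6.100e+01]
 [ 5.560e-02 -3.600e-03  5.800e+01]] [ 0.07760502 -0.00746136] 0.002348920309311887
```

View pics/c4.png

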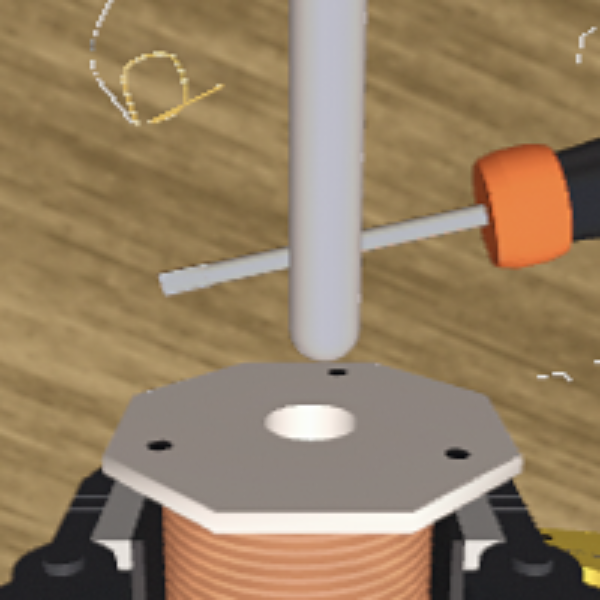

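The crop shows the bar about 4.6 px right of the bore axis, roughly 1.7 mm. That agrees with the measured TCP offset, since the arm was still settling at the earlier reading. I correct it and let the arm settle.

Call:
drive_tool(
  commands=[-0.0007, 0.0016, -0.0004, 0.003, -1, -0.0007, 0.0016, -0.0004, 0.003, -1, -0.0007, 0.0016, -0.0004, 0.003, -1, -0.0007, 0.0016, -0.0004, 0.003, -1, -0.0007, 0.0016, -0.0004, 0.003, -1, -0.0007, 0.0016, -0.0004, 0.003, -1],
)

```text
time: 6.3
position: [0.5475, 0.0043, 0.1274]
tcp_rot: [-0.0, 0.98, 0.197, -0.0]
wrist_force: [0.2, -0.2, -0.9]
grip_width: 0.0388
finger_force: 61.7
```

Run:
```python
from plan import *
from rel import *
c,s,_=wcam("w5");p,t=where();print(p,t,relrows(p[:2],t,[-.03]),s['wrist_force'],s['wrist_torque'])
print(reelfit("w5",.00725))
B=barfit("w5",.0072,5,105);B=B[B[:,2]<35];p=np.polyfit(B[:,0],B[:,1],1);print(B[::4].round(4),p,np.std(B[:,1]-np.polyval(p,B[:,0])))
```

```text
[0.54746077 0.00437968 0.12739921] 0.39590381891544996 [[np.float64(-0.0002730243700136826), np.float64(0.00010970318982145097), np.float64(-9.618108455006213e-05)]] [ 0.16311076 -0.17705928 -0.90162067] [-0.00711743 -0.00617456 -0.00129077]
(array([ 0.00038469,  0.00130671, -0.00044221]), np.float64(50.89803921568628), np.uint64(6838))
[[ 1.087e-01 -1.100e-03  2.800e+01]
 [ 1.023e-01  2.000e-04  2.900e+01]
 [ 9.580e-02  1.100e-03  2.800e+01]
 [ 8.900e-02  1.300e-03  2.700e+01]
 [ 8.200e-02  1.600e-03  2.600e+01]] [-0.07439702  0.00773814] 0.0003369200100699565
```

Aligned to about 0.1 mm. I thread on slowly.

Call:
drive_tool(
  commands=[0.003, 0, 0, 0, -1, 0.006, 0, 0, 0, -1, 0.009, 0, 0, 0, -1, 0.012, 0, 0, 0, -1, 0.015, 0, 0, 0, -1, 0.018, 0, 0, 0, -1, 0.021, 0, 0, 0, -1, 0.024, 0, 0, 0, -1, 0.024, 0, 0, 0, -1, 0.024, 0, 0, 0, -1],
)

```text
time: 7.35
position: [0.5696, 0.0135, 0.1273]
tcp_rot: [0.0, 0.98, 0.197, -0.0]
wrist_force: [0.4, -0.3, -1.1]
grip_width: 0.0387
finger_force: 61.7
```

Run:
```python
from plan import *
from rel import *
c,s,_=wcam("w6");p,t=where();print(p,t,relrows(p[:2],t,[-.006]),s['wrist_force'],s['wrist_torque'])
B=barfit("w6",.0072,60,205);B=B[B[:,2]<35];print(B[::3].round(4))
im=cv2.imread("pics/w6.png")[100:300,220:420];cv2.imwrite("pics/c6.png",cv2.resize(im,None,fx=3,fy=3))
```

```text
[0.56949341 0.01351227 0.12736867] 0.39569566654940747 [[np.float64(-0.0001233099395749845), np.float64(3.6875263451917625e-05), np.float64(-0.00030433345059255323)]] [ 0.3889348  -0.31742921 -1.12841113] [-0.0358302   0.02052882  0.02433056]
[[ 9.07e-02 -3.00e-03  2.80e+01]
 [ 8.55e-02 -1.30e-03  2.70e+01]
 [ 8.02e-02 -2.00e-04  2.70e+01]
 [ 7.48e-02  8.00e-04  2.60e+01]
 [ 6.92e-02  1.20e-03  2.60e+01]
 [ 6.35e-02  1.40e-03  2.50e+01]
 [ 5.76e-02  1.50e-03  2.50e+01]
 [ 5.16e-02  1.30e-03  2.40e+01]
 [ 4.54e-02  1.30e-03  2.40e+01]
 [ 3.90e-02  1.30e-03  2.40e+01]]
```

View pics/c6.png

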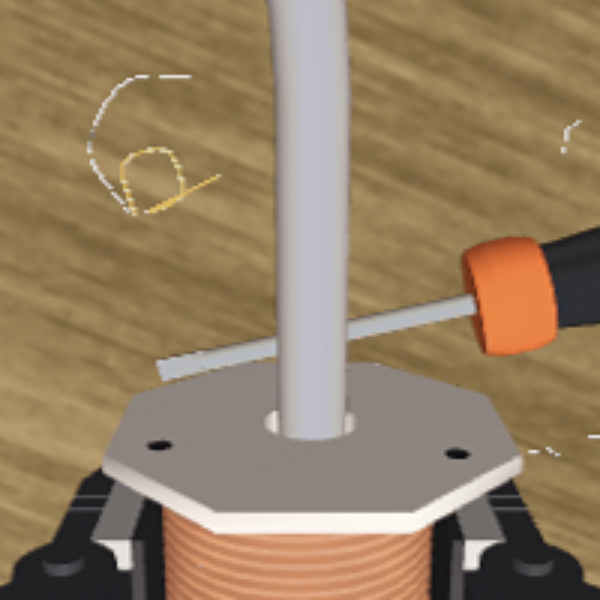

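The crop shows the bar nose entering the bore at about (311,424), centred side to side. The bend in view seems to start about 2 mm early compared with my estimate. I refit the stand pose from all the wrist images along the bar.

```bash
cat > sfit.py <<'E'
from rel import *
import plan
from scipy.optimize import least_squares
def edges(name,s,smin,smax):
    """world xy of bar centre points seen in picture, searched along normals of predicted line"""
    c=load(name);im=cv2.imread(f"pics/{name}.png");g=cv2.GaussianBlur(cv2.cvtColor(im,cv2.COLOR_BGR2HSV)[...,1],(3,3),0).astype(np.float32)
    out=[]
    for q in np.arange(smin,smax,.002):
        P=plan.cl(q)[0];t=plan.hd(q);n=np.array([-np.sin(t),np.cos(t)])
        k=np.linspace(-.009,.009,181);W=S2W(s,np.c_[P+k[:,None]*n,np.full(181,.12)])
        uv=proj(c,W).astype(np.float32)
        if (uv<3).any() or (uv[:,0]>636).any() or (uv[:,1]>396).any(): continue
        v=cv2.remap(g,uv[:,0][None],uv[:,1][None],cv2.INTER_LINEAR)[0]
        v=np.convolve(v,np.ones(9)/9,'same');d=v[8:]-v[:-8];kk=(k[8:]+k[:-8])/2
        m=(kk>-.0075)&(kk<-.0025);a=kk[m][d[m].argmin()];m2=(kk<.0075)&(kk>.0025);b=kk[m2][d[m2].argmax()]
        if -d[m].min()>15 and d[m2].max()>15 and abs(b-a-.0103)<.0013: out.append(S2W(s,np.r_[P+n*(a+b)/2,.12])[0,:2])
    return np.array(out)
def near(s,Q):
    q=np.linspace(-.002,.27,3000);W=S2W(s,np.c_[plan.cl(q),np.zeros(3000)])[:,:2]
    i=np.argmin(((Q[:,None]-W[None])**2).sum(2),1);n=np.array([np.cos(plan.hd(q[i])+s[2]+np.pi/2),np.sin(plan.hd(q[i])+s[2]+np.pi/2)]).T
    return ((Q-W[i])*n).sum(1)
def fit(imgs,s):
    for _ in range(3):
        Q=np.vstack([e for e in (edges(*([n,s]+list(r))) for n,r in imgs) if len(e)])
        r=least_squares(lambda p:near(p,Q)*1e3,s,loss="soft_l1",f_scale=.3,x_scale=[.01,.01,.1]);s=r.x
    return s,Q,near(s,Q)
S0=np.r_[plan.ORG,plan.A]
def tipof(s): return S2W(s,[[-.14,-.175,.12]])[0,:2]
E
python3 - <<'E'
from sfit import *
for im in([("w3",(.004,.12)),("w5",(.004,.12)),("w6",(.02,.12))],[("w5",(.004,.12)),("w6",(.02,.12))],[("w6",(.02,.12))]):
    s,Q,r=fit(im,S0);print(s,len(Q),np.std(r)*1e3,"tip",tipof(s),S2W(s,Q[-1:].repeat(3,1)[:,:3])[0][:0])
E
```

```text
[0.63639539 0.22948022 0.39704059] 96 0.04889904096807042 tip [0.57495697 0.01395685] []
[0.63641075 0.22948087 0.39695867] 71 0.05291922847201089 tip [0.57495468 0.01396254] []
[0.63633794 0.22953727 0.39787125] 36 0.059408976093480344 tip [0.57507857 0.01396294] []
```

The fit is very consistent, with 0.05 mm scatter and agreement with the top camera. I update the plan and advance.

```bash
sed -i 's/^A=.396; TIP=np.array(\[.5758,.0147\])/A=.397; TIP=np.array([.57495,.01396])/' plan.py
cat >> plan.py <<'E'
def go(ss):
    p,t=where();print(p.round(5),round(t,4))
    for s,r in zip(ss,relrows(p[:2],t,ss)):print("%.0f:"%(s*1e3),"%.4f, %.4f, 0, %.4f, -1,"%tuple(r))
E
python3 -c "
from plan import *
go([-.005,.0,.038,.042,.046,.05,.054,.058,.06])"
```

```text
[0.56949 0.01351 0.12737] 0.3957
-5: -0.0002, 0.0004, 0, -0.0013, -1,
0: 0.0048, 0.0004, 0, -0.0013, -1,
38: 0.0428, 0.0003, 0, -0.0013, -1,
42: 0.0468, 0.0003, 0, -0.0013, -1,
46: 0.0508, 0.0003, 0, -0.0041, -1,
50: 0.0548, 0.0003, 0, -0.0124, -1,
54: 0.0588, 0.0002, 0, -0.0263, -1,
58: 0.0627, 0.0000, 0, -0.0457, -1,
60: 0.0647, -0.0001, 0, -0.0575, -1,
```

Call:
drive_tool(
  commands=[0.003, 0.0003, 0, -0.001, -1, 0.007, 0.0003, 0, -0.001, -1, 0.011, 0.0003, 0, -0.001, -1, 0.015, 0.0003, 0, -0.001, -1, 0.019, 0.0003, 0, -0.001, -1, 0.023, 0.0003, 0, -0.001, -1, 0.027, 0.0003, 0, -0.001, -1, 0.031, 0.0003, 0, -0.001, -1, 0.035, 0.0003, 0, -0.001, -1, 0.039, 0.0003, 0, -0.001, -1, 0.041, 0.0003, 0, -0.001, -1, 0.041, 0.0003, 0, -0.001, -1],
)

```text
time: 8.6
position: [0.6078, 0.0293, 0.1273]
tcp_rot: [0.0, 0.98, 0.197, 0.0]
wrist_force: [0.0, 0.1, -1.0]
grip_width: 0.0389
finger_force: 61.7
```

```bash
cat > step.py <<'E'
import sys
from sfit import *
from plan import *
from cell import sense
def step(name,s,ss,lo=.026,hi=.075):
    c,st,_=wcam(name);S=np.r_[ORG,A];print("F",st["wrist_force"].round(1),"M",st["wrist_torque"].round(3),"t",st["time"],"w",round(st["grip_width"],4))
    p,t=where();q,n=tcp(s);x=np.array([np.cos(n),np.sin(n)]);y=np.array([np.sin(n),-np.cos(n)])
    print("tcp err vs plan tool x,y,yaw mm/rad",((p[:2]-q)@x*1e3).round(2),((p[:2]-q)@y*1e3).round(2),round(n-t,4),"z",p[2].round(5))
    Q=edges(name,S,s+lo,s+hi)
    if len(Q): print("bar seen vs plan (mm, + left)",(near(S,Q)*1e3).round(2)[::2])
    go(ss)
E
python3 -c "
from step import *
step('w7',.036,np.arange(.038,.064,.002))"
```

```text
F [ 0.   0.1 -1. ] M [-0.003 -0.026 -0.027] t 8.6 w 0.0389
tcp err vs plan tool x,y,yaw mm/rad 0.32 -0.04 0.0002 z 0.12733
bar seen vs plan (mm, + left) [ 0.15  0.05  0.1   0.1   0.    0.1   0.05  0.    0.05 -0.15  0.   -0.05]
[0.60756 0.02908 0.12733] 0.3968
38: 0.0017, 0.0000, 0, -0.0002, -1,
40: 0.0037, 0.0000, 0, -0.0002, -1,
42: 0.0057, 0.0000, 0, -0.0002, -1,
44: 0.0077, 0.0000, 0, -0.0009, -1,
46: 0.0097, 0.0000, 0, -0.0030, -1,
48: 0.0117, 0.0000, 0, -0.0064, -1,
50: 0.0137, -0.0000, 0, -0.0113, -1,
52: 0.0157, -0.0000, 0, -0.0175, -1,
54: 0.0176, -0.0001, 0, -0.0252, -1,
56: 0.0196, -0.0002, 0, -0.0342, -1,
58: 0.0216, -0.0003, 0, -0.0446, -1,
60: 0.0236, -0.0004, 0, -0.0564, -1,
62: 0.0256, -0.0005, 0, -0.0696, -1,
```

Call:
drive_tool(
  commands=[0.0017, 0, 0, 0, -1, 0.0037, 0, 0, 0, -1, 0.0057, 0, 0, 0, -1, 0.0077, 0, 0, -0.001, -1, 0.0097, 0, 0, -0.003, -1, 0.0117, 0, 0, -0.006, -1, 0.0137, 0, 0, -0.011, -1, 0.0157, 0, 0, -0.0175, -1, 0.0176, -0.0001, 0, -0.025, -1, 0.0196, -0.0002, 0, -0.034, -1, 0.0216, -0.0003, 0, -0.0446, -1, 0.0216, -0.0003, 0, -0.0446, -1],
)

```text
time: 9.85
position: [0.6276, 0.0379, 0.1274]
tcp_rot: [-0.0, 0.976, 0.219, 0.0]
wrist_force: [0.4, 0.7, -1.7]
grip_width: 0.0393
finger_force: 61.7
```

```bash
python3 -c "
from step import *
step('w8',.058,np.arange(.060,.083,.002))"
```

```text
F [ 0.4  0.7 -1.7] M [ 0.023 -0.052  0.037] t 9.85 w 0.0393
tcp err vs plan tool x,y,yaw mm/rad 0.09 -0.09 -0.0003 z 0.12736
bar seen vs plan (mm, + left) [ 0.05 -0.05  0.15  0.   -0.05  0.05 -0.1   0.   -0.05 -0.15 -0.05 -0.15]
[0.62744 0.0378  0.12736] 0.4417
60: 0.0019, 0.0001, 0, -0.0115, -1,
62: 0.0039, -0.0000, 0, -0.0247, -1,
64: 0.0058, -0.0001, 0, -0.0393, -1,
66: 0.0078, -0.0002, 0, -0.0552, -1,
68: 0.0097, -0.0004, 0, -0.0726, -1,
70: 0.0117, -0.0005, 0, -0.0914, -1,
72: 0.0136, -0.0008, 0, -0.1115, -1,
74: 0.0156, -0.0010, 0, -0.1331, -1,
76: 0.0175, -0.0013, 0, -0.1560, -1,
78: 0.0194, -0.0016, 0, -0.1803, -1,
80: 0.0213, -0.0020, 0, -0.2053, -1,
82: 0.0232, -0.0024, 0, -0.2303, -1,
```

Call:
drive_tool(
  commands=[0.0019, 0.0001, 0, -0.0115, -1, 0.0039, 0, 0, -0.0247, -1, 0.0058, -0.0001, 0, -0.039, -1, 0.0078, -0.0002, 0, -0.055, -1, 0.0097, -0.0004, 0, -0.0726, -1, 0.0117, -0.0005, 0, -0.0914, -1, 0.0136, -0.0008, 0, -0.1115, -1, 0.0156, -0.001, 0, -0.133, -1, 0.0175, -0.0013, 0, -0.156, -1, 0.0194, -0.0016, 0, -0.18, -1, 0.0213, -0.002, 0, -0.205, -1, 0.0213, -0.002, 0, -0.205, -1],
)

```text
time: 11.1
position: [0.646, 0.0489, 0.1274]
tcp_rot: [-0.0, 0.948, 0.318, 0.0]
wrist_force: [-0.1, 0.5, -1.8]
grip_width: 0.0392
finger_force: 61.7
```

```bash
python3 -c "
from step import *
step('w9',.080,np.arange(.082,.105,.002))"
```

```text
F [-0.1  0.5 -1.8] M [-0.025  0.028 -0.008] t 11.1 w 0.0392
tcp err vs plan tool x,y,yaw mm/rad -0.03 0.01 0.0003 z 0.12739
bar seen vs plan (mm, + left) [-0.15  0.   -0.05 -0.15 -0.05 -0.1  -0.1  -0.1  -0.2  -0.05 -0.15]
[0.64585 0.04868 0.12739] 0.6467
82: 0.0020, -0.0000, 0, -0.0253, -1,
84: 0.0039, -0.0001, 0, -0.0503, -1,
86: 0.0059, -0.0002, 0, -0.0753, -1,
88: 0.0078, -0.0004, 0, -0.1003, -1,
90: 0.0097, -0.0006, 0, -0.1253, -1,
92: 0.0116, -0.0008, 0, -0.1503, -1,
94: 0.0136, -0.0011, 0, -0.1753, -1,
96: 0.0155, -0.0015, 0, -0.2003, -1,
98: 0.0174, -0.0019, 0, -0.2253, -1,
100: 0.0193, -0.0023, 0, -0.2503, -1,
102: 0.0211, -0.0028, 0, -0.2753, -1,
104: 0.0230, -0.0034, 0, -0.3003, -1,
```

Call:
drive_tool(
  commands=[0.002, 0.0001, 0, -0.025, -1, 0.0039, 0, 0, -0.05, -1, 0.0059, -0.0001, 0, -0.075, -1, 0.0078, -0.0003, 0, -0.1, -1, 0.0097, -0.0005, 0, -0.125, -1, 0.0116, -0.0007, 0, -0.15, -1, 0.0136, -0.001, 0, -0.175, -1, 0.0155, -0.0014, 0, -0.2, -1, 0.0174, -0.0018, 0, -0.225, -1, 0.0193, -0.0022, 0, -0.25, -1, 0.0211, -0.0027, 0, -0.275, -1, 0.0211, -0.0027, 0, -0.275, -1],
)

```text
time: 12.35
position: [0.6612, 0.0638, 0.1274]
tcp_rot: [-0.0, 0.895, 0.445, 0.0]
wrist_force: [-0.2, -0.3, -0.8]
grip_width: 0.0391
finger_force: 61.7
```

```bash
python3 -c "
from step import *
step('w10',.102,[])
s,Q,r=fit([('w5',(.004,.12)),('w6',(.02,.12)),('w7',(.06,.12)),('w8',(.084,.135)),('w9',(.106,.16)),('w10',(.128,.185))],S0);print(s,tipof(s),len(Q),np.std(r)*1e3)
go(np.arange(.104,.127,.002))"
```

```text
F [-0.2 -0.3 -0.8] M [ 0.035  0.026 -0.037] t 12.35 w 0.0391
tcp err vs plan tool x,y,yaw mm/rad -0.04 0.07 0.0003 z 0.12736
bar seen vs plan (mm, + left) [-0.15  0.   -0.05 -0.1  -0.1  -0.2  -0.1  -0.1  -0.2  -0.1  -0.2 ]
[0.66105 0.0636  0.12736] 0.9217
[0.63632573 0.22965632 0.39871909] [0.57524916 0.01403014] 176 0.06781743350267368
[0.66105 0.0636  0.12736] 0.9217
104: 0.0020, -0.0001, 0, -0.0253, -1,
106: 0.0039, -0.0001, 0, -0.0503, -1,
108: 0.0059, -0.0003, 0, -0.0753, -1,
110: 0.0078, -0.0004, 0, -0.1003, -1,
112: 0.0097, -0.0006, 0, -0.1253, -1,
114: 0.0117, -0.0009, 0, -0.1503, -1,
116: 0.0136, -0.0012, 0, -0.1753, -1,
118: 0.0155, -0.0015, 0, -0.2003, -1,
120: 0.0174, -0.0019, 0, -0.2253, -1,
122: 0.0193, -0.0024, 0, -0.2503, -1,
124: 0.0212, -0.0029, 0, -0.2753, -1,
126: 0.0230, -0.0034, 0, -0.3003, -1,
```

```bash
sed -i 's/^A=.397; TIP=np.array(\[.57495,.01396\])/A=.3987; TIP=np.array([.57525,.01403])/' plan.py; python3 -c "
from plan import *
go(np.arange(.104,.127,.002))"
```

```text
[0.66105 0.0636  0.12736] 0.9217
104: 0.0023, -0.0000, 0, -0.0270, -1,
106: 0.0042, -0.0001, 0, -0.0520, -1,
108: 0.0062, -0.0002, 0, -0.0770, -1,
110: 0.0081, -0.0004, 0, -0.1020, -1,
112: 0.0100, -0.0006, 0, -0.1270, -1,
114: 0.0120, -0.0009, 0, -0.1520, -1,
116: 0.0139, -0.0012, 0, -0.1770, -1,
118: 0.0158, -0.0015, 0, -0.2020, -1,
120: 0.0177, -0.0019, 0, -0.2270, -1,
122: 0.0196, -0.0024, 0, -0.2520, -1,
124: 0.0215, -0.0029, 0, -0.2770, -1,
126: 0.0233, -0.0034, 0, -0.3020, -1,
```

Call:
drive_tool(
  commands=[0.0021, 0, 0, -0.026, -1, 0.0042, -0.0001, 0, -0.052, -1, 0.0062, -0.0002, 0, -0.077, -1, 0.0081, -0.0004, 0, -0.102, -1, 0.01, -0.0006, 0, -0.127, -1, 0.012, -0.0009, 0, -0.152, -1, 0.0139, -0.0012, 0, -0.177, -1, 0.0158, -0.0015, 0, -0.202, -1, 0.0177, -0.0019, 0, -0.227, -1, 0.0196, -0.0024, 0, -0.252, -1, 0.0215, -0.0029, 0, -0.277, -1, 0.0215, -0.0029, 0, -0.277, -1],
)

```text
time: 13.6
position: [0.6718, 0.0828, 0.1274]
tcp_rot: [-0.0, 0.825, 0.565, 0.0]
wrist_force: [-0.7, -0.1, -0.6]
grip_width: 0.0389
finger_force: 61.7
```

```bash
python3 -c "
from step import *
step('w11',.124,np.arange(.126,.149,.002))"
```

```text
F [-0.7 -0.1 -0.6] M [ 0.085  0.028 -0.006] t 13.6 w 0.0389
tcp err vs plan tool x,y,yaw mm/rad 0.16 -0.08 -0.0001 z 0.12738
bar seen vs plan (mm, + left) [ 0.    0.1  -0.05  0.05  0.1  -0.05  0.05 -0.05 -0.15 -0.15 -0.15]
[0.6717  0.08261 0.12738] 1.1988
126: 0.0018, 0.0001, 0, -0.0249, -1,
128: 0.0037, 0.0000, 0, -0.0499, -1,
130: 0.0057, -0.0001, 0, -0.0749, -1,
132: 0.0076, -0.0003, 0, -0.0999, -1,
134: 0.0095, -0.0005, 0, -0.1249, -1,
136: 0.0115, -0.0007, 0, -0.1499, -1,
138: 0.0134, -0.0010, 0, -0.1749, -1,
140: 0.0153, -0.0014, 0, -0.1999, -1,
142: 0.0172, -0.0018, 0, -0.2249, -1,
144: 0.0191, -0.0022, 0, -0.2499, -1,
146: 0.0209, -0.0027, 0, -0.2749, -1,
148: 0.0228, -0.0033, 0, -0.2999, -1,
```

Call:
drive_tool(
  commands=[0.0018, 0.0001, 0, -0.025, -1, 0.0037, 0, 0, -0.05, -1, 0.0057, -0.0001, 0, -0.075, -1, 0.0076, -0.0003, 0, -0.1, -1, 0.0095, -0.0005, 0, -0.125, -1, 0.0115, -0.0007, 0, -0.15, -1, 0.0134, -0.001, 0, -0.175, -1, 0.0153, -0.0014, 0, -0.2, -1, 0.0172, -0.0018, 0, -0.225, -1, 0.0191, -0.0022, 0, -0.25, -1, 0.0209, -0.0027, 0, -0.275, -1, 0.0209, -0.0027, 0, -0.275, -1],
)

```text
time: 14.85
position: [0.6768, 0.1033, 0.1274]
tcp_rot: [-0.0, 0.74, 0.672, 0.0]
wrist_force: [-0.9, 0.9, -1.7]
grip_width: 0.039
finger_force: 61.7
```

```bash
python3 -c "
from step import *
step('w12',.146,np.arange(.148,.171,.002))"
```

```text
F [-0.9  0.9 -1.7] M [0.023 0.152 0.013] t 14.85 w 0.039
tcp err vs plan tool x,y,yaw mm/rad 0.08 -0.02 -0.0002 z 0.12739
bar seen vs plan (mm, + left) [-0.1   0.1  -0.05 -0.15 -0.15 -0.15 -0.2  -0.25 -0.2  -0.25 -0.2  -0.25]
[0.67676 0.1032  0.12739] 1.4739
148: 0.0019, 0.0000, 0, -0.0248, -1,
150: 0.0038, -0.0001, 0, -0.0498, -1,
152: 0.0057, -0.0002, 0, -0.0748, -1,
154: 0.0077, -0.0003, 0, -0.0998, -1,
156: 0.0096, -0.0005, 0, -0.1248, -1,
158: 0.0115, -0.0008, 0, -0.1498, -1,
160: 0.0135, -0.0011, 0, -0.1748, -1,
162: 0.0154, -0.0014, 0, -0.1998, -1,
164: 0.0173, -0.0018, 0, -0.2248, -1,
166: 0.0192, -0.0023, 0, -0.2498, -1,
168: 0.0210, -0.0028, 0, -0.2748, -1,
170: 0.0229, -0.0033, 0, -0.2989, -1,
```

Run:
```python
from sfit import *
L=[('w5',(.004,.12)),('w6',(.02,.12)),('w7',(.06,.12)),('w8',(.084,.135)),('w9',(.106,.16)),('w10',(.128,.185)),('w11',(.15,.2)),('w12',(.172,.215))]
for k in(0,5,6):
    s,Q,r=fit(L[k:],S0);print(s,tipof(s),len(Q),np.std(r)*1e3)
    W=lambda s:S2W(s,np.r_[plan.cl(.2376)[0],.12])[0,:2];print("home",W(s),"plan",W(S0))
```

```text
[0.63643316 0.22965263 0.39804621] [0.57521151 0.01406759] 219 0.07885806151242408
home [0.65312543 0.18995564] plan [0.65304891 0.18996895]
[0.63732107 0.22949583 0.39017575] [0.57440458 0.01439931] 68 0.06069098228907268
home [0.65370039 0.1896687 ] plan [0.65304891 0.18996895]
[0.63708761 0.22977087 0.3915729 ] [0.57447169 0.01458666] 43 0.0614389185406533
home [0.65352256 0.18996666] plan [0.65304891 0.18996895]
```

```bash
python3 - <<'E'
import re,plan,numpy as np
A=.394;C,S=np.cos(A),np.sin(A);d=(plan.cl(.23766)-plan.cl(0))[0];tip=np.array([.6534,.1898])-np.array([[C,-S],[S,C]])@d
t=open("plan.py").read().split("\n")
t=[f"A={A}; TIP=np.array([{tip[0]:.5f},{tip[1]:.5f}]); OFF=np.array([.0004,.0013])" if l.startswith("A=") else l for l in t];open("plan.py","w").write("\n".join(t))
E
python3 -c "
from plan import *
print(A,TIP);go(np.arange(.146,.171,.002))"
```

```text
0.394 [0.5748  0.01417]
[0.67676 0.1032  0.12739] 1.4739
146: -0.0004, 0.0000, 0, 0.0049, -1,
148: 0.0015, 0.0000, 0, -0.0201, -1,
150: 0.0035, -0.0000, 0, -0.0451, -1,
152: 0.0054, -0.0001, 0, -0.0701, -1,
154: 0.0073, -0.0003, 0, -0.0951, -1,
156: 0.0093, -0.0005, 0, -0.1201, -1,
158: 0.0112, -0.0007, 0, -0.1451, -1,
160: 0.0131, -0.0010, 0, -0.1701, -1,
162: 0.0150, -0.0014, 0, -0.1951, -1,
164: 0.0169, -0.0018, 0, -0.2201, -1,
166: 0.0188, -0.0022, 0, -0.2451, -1,
168: 0.0207, -0.0027, 0, -0.2701, -1,
170: 0.0226, -0.0032, 0, -0.2942, -1,
```

Call:
drive_tool(
  commands=[0.0015, 0, 0, -0.02, -1, 0.0035, 0, 0, -0.045, -1, 0.0054, -0.0001, 0, -0.07, -1, 0.0073, -0.0003, 0, -0.095, -1, 0.0093, -0.0005, 0, -0.12, -1, 0.0112, -0.0007, 0, -0.145, -1, 0.0131, -0.001, 0, -0.17, -1, 0.015, -0.0014, 0, -0.195, -1, 0.0169, -0.0018, 0, -0.22, -1, 0.0188, -0.0022, 0, -0.245, -1, 0.0207, -0.0027, 0, -0.27, -1, 0.0207, -0.0027, 0, -0.27, -1],
)

```text
time: 16.1
position: [0.676, 0.1242, 0.1274]
tcp_rot: [-0.0, 0.643, 0.766, 0.0]
wrist_force: [-1.6, -0.6, -2.2]
grip_width: 0.0387
finger_force: 61.7
```

```bash
python3 -c "
from step import *
step('w13',.168,np.arange(.170,.193,.002))"
```

```text
F [-1.6 -0.6 -2.2] M [0.002 0.272 0.061] t 16.1 w 0.0387
tcp err vs plan tool x,y,yaw mm/rad 0.11 -0.07 0.0 z 0.12738
bar seen vs plan (mm, + left) [ 0.   -0.1  -0.1  -0.1  -0.05 -0.1  -0.1  -0.05 -0.1  -0.05 -0.05  0.  ]
[0.67601 0.12416 0.12738] 1.7439
170: 0.0018, 0.0001, 0, -0.0241, -1,
172: 0.0038, 0.0000, 0, -0.0468, -1,
174: 0.0057, -0.0001, 0, -0.0681, -1,
176: 0.0077, -0.0002, 0, -0.0881, -1,
178: 0.0096, -0.0003, 0, -0.1066, -1,
180: 0.0116, -0.0005, 0, -0.1237, -1,
182: 0.0135, -0.0007, 0, -0.1395, -1,
184: 0.0155, -0.0010, 0, -0.1538, -1,
186: 0.0174, -0.0013, 0, -0.1667, -1,
188: 0.0194, -0.0016, 0, -0.1783, -1,
190: 0.0214, -0.0019, 0, -0.1885, -1,
192: 0.0233, -0.0023, 0, -0.1973, -1,
```

A light 1.6 N side force is pushing the reel left, so I yield 0.2 mm that way while continuing.

Call:
drive_tool(
  commands=[0.0018, -0.0001, 0, -0.024, -1, 0.0038, -0.0002, 0, -0.047, -1, 0.0057, -0.0003, 0, -0.068, -1, 0.0077, -0.0004, 0, -0.088, -1, 0.0096, -0.0005, 0, -0.107, -1, 0.0116, -0.0007, 0, -0.124, -1, 0.0135, -0.0009, 0, -0.14, -1, 0.0155, -0.0012, 0, -0.154, -1, 0.0174, -0.0015, 0, -0.167, -1, 0.0194, -0.0018, 0, -0.178, -1, 0.0194, -0.0018, 0, -0.178, -1],
)

```text
time: 17.25
position: [0.6709, 0.143, 0.1274]
tcp_rot: [-0.0, 0.573, 0.82, 0.0]
wrist_force: [1.2, 0.6, -1.2]
grip_width: 0.0386
finger_force: 61.7
```

```bash
python3 -c "
from step import *
step('w14',.188,np.arange(.190,.225,.003))
print(reelfit('w14',.00725))"
```

```text
F [ 1.2  0.6 -1.2] M [0.026 0.027 0.057] t 17.25 w 0.0386
tcp err vs plan tool x,y,yaw mm/rad -0.2 -0.29 0.0005 z 0.12736
bar seen vs plan (mm, + left) [-0.   -0.05 -0.05 -0.05 -0.1  -0.   -0.05 -0.05 -0.  ]
[0.67091 0.14272 0.12736] 1.9217
190: 0.0022, 0.0003, 0, -0.0107, -1,
193: 0.0052, 0.0003, 0, -0.0233, -1,
196: 0.0082, 0.0002, 0, -0.0329, -1,
199: 0.0112, 0.0001, 0, -0.0393, -1,
202: 0.0141, -0.0000, 0, -0.0426, -1,
205: 0.0171, -0.0001, 0, -0.0431, -1,
208: 0.0201, -0.0003, 0, -0.0431, -1,
211: 0.0231, -0.0004, 0, -0.0431, -1,
214: 0.0261, -0.0005, 0, -0.0431, -1,
217: 0.0291, -0.0006, 0, -0.0431, -1,
220: 0.0321, -0.0008, 0, -0.0431, -1,
223: 0.0351, -0.0009, 0, -0.0431, -1,
(array([0.00063746, 0.00151364, 0.00632484]), np.float64(884.3490196078432), np.uint64(7922))
```

Call:
drive_tool(
  commands=[0.0022, 0.0001, 0, -0.0107, -1, 0.0052, 0.0002, 0, -0.0233, -1, 0.0082, 0.0002, 0, -0.033, -1, 0.0112, 0.0001, 0, -0.0393, -1, 0.0141, 0, 0, -0.0426, -1, 0.0171, -0.0001, 0, -0.043, -1, 0.0201, -0.0003, 0, -0.043, -1, 0.0231, -0.0004, 0, -0.043, -1, 0.0261, -0.0005, 0, -0.043, -1, 0.0291, -0.0006, 0, -0.043, -1, 0.0291, -0.0006, 0, -0.043, -1, 0.0291, -0.0006, 0, -0.043, -1],
)

```text
time: 18.5
position: [0.6604, 0.1697, 0.1274]
tcp_rot: [0.0, 0.555, 0.832, -0.0]
wrist_force: [0.9, -0.3, -0.7]
grip_width: 0.0387
finger_force: 61.7
```

```bash
python3 -c "
from step import *
step('w15',.217,np.arange(.219,.243,.002),lo=.020,hi=.026)
# bore seen against bar: row at flange mouth
c=tcam('w15');im=cv2.imread('pics/w15.png')
for v in (224,228,232): 
    print(v,im[v,300:350:2].mean(1).round().astype(int))
B=barfit('w15',.00725,205,235);print(B.round(4))"
```

```text
F [ 0.9 -0.3 -0.7] M [-0.03  -0.014 -0.024] t 18.5 w 0.0387
tcp err vs plan tool x,y,yaw mm/rad -0.44 -0.0 0.0005 z 0.12739
[0.66046 0.16944 0.12739] 1.9643
219: 0.0024, -0.0000, 0, -0.0005, -1,
221: 0.0044, -0.0000, 0, -0.0005, -1,
223: 0.0064, -0.0000, 0, -0.0005, -1,
225: 0.0084, -0.0000, 0, -0.0005, -1,
227: 0.0104, -0.0000, 0, -0.0005, -1,
229: 0.0124, -0.0000, 0, -0.0005, -1,
231: 0.0144, -0.0000, 0, -0.0005, -1,
233: 0.0164, -0.0000, 0, -0.0005, -1,
235: 0.0184, -0.0000, 0, -0.0005, -1,
237: 0.0204, -0.0000, 0, -0.0005, -1,
239: 0.0224, -0.0000, 0, -0.0005, -1,
241: 0.0244, -0.0000, 0, -0.0005, -1,
224 [111 111 110 111 112 196 209 210 214 215 214 211 210 208 198 174  88  47
 112 111 111 111 110 110 110]
228 [111 110 110 111 109 141 159 204 173 172 215 195 169 202 159 140 110 111
 110 111 111 111 111 110 111]
232 [111 111 111 110 110 140 160 166 170 173 173 173 170 166 159 140 109 111
 112 112 111 111 111 111 111]
[[ 3.47e-02 -4.60e-03  2.00e+01]
 [ 3.25e-02 -1.80e-03  8.30e+01]
 [ 3.03e-02 -1.00e-04  2.70e+01]
 [ 2.80e-02  1.00e-04  2.60e+01]
 [ 2.58e-02  7.00e-04  7.50e+01]
 [ 2.35e-02 -9.40e-03  5.60e+01]]
```

Run:
```python
import cv2
for n in("w7","w15"):
    g=cv2.imread(f"pics/{n}.png",0);print(n)
    for v in range(212,254,3): print(v," ".join("%3d"%g[v,u] for u in range(298,350,2)))
from sfit import *
import plan
S=np.r_[plan.ORG,plan.A];Q=edges('w14',S,.21,.27);print(near(S,Q)*1e3,len(Q)); 
c=np.cos(S[2]);q=np.sin(S[2]);print(((Q-S[:2])@np.array([[c,-q],[q,c]]))[:, 1])
print(proj(tcam('w15'),[[.0184,.0013,.00725],[.03,.0013,.00725],[.0184,0,.00725]]))
```

```text
w7
212 116 120 116 114 113 124 119 153 175 183 186 188 188 188 186 186 185 169 143 144 134 121 112 108 114 118
215 121 116 114 126 134 135 114 150 174 183 186 189 188 188 186 186 186 171 140 141 141 139 141 129 122 121
218 135 130 134 132 129 132 113 146 171 182 186 189 188 188 187 186 186 174 132 127 126 134 135 128 129 134
221 136 131 130 131 130 130 115 141 170 181 186 188 188 188 187 185 186 176 125 131 130 131 130 130 144 134
224 131 131 131 131 131 131 131 137 167 181 185 189 189 188 187 185 185 178 103 124 131 130 131 131 131 131
227 131 130 131 131 132 132 132 130 165 180 185 187 189 188 187 185 185 179 140 131 131 131 131 132 131 131
230 130 130 131 131 131 131 132 127 163 179 184 187 189 188 187 185 186 180 142 131 133 131 131 132 132 131
233 131 131 131 131 132 131 133 125 160 178 184 187 189 188 188 186 185 181 142 131 132 132 132 132 131 131
236 131 132 131 132 132 131 129 123 160 178 184 187 189 188 187 185 186 180 137 128 131 131 131 131 131 132
239 132 131 132 132 131 153 210 139 160 179 185 187 189 188 187 186 185 180 169 196 146 131 131 131 131 131
242 132 131 132 1
[... 1835 characters left out ...]
101 111 110 111 111 111 111 111 111 110 110 111 111 110 111 110 111 111 111 112 110 111 110 111
[-1.98070184e-14 -5.00000000e-02 -5.00000000e-02 -1.00000000e-01
 -5.00000000e-02 -5.00000000e-02 -5.00000000e-02 -5.00000000e-02
 -1.00000000e-01 -5.00000000e-02 -1.44944278e-14 -4.19247428e-14
 -5.00000000e-02  2.70406798e-14 -5.00000000e-02 -1.71659697e-14
 -1.41039456e-14 -4.15351076e-14] 18
[-0.06466371 -0.06266371 -0.06066371 -0.05866371 -0.05666371 -0.05466371
 -0.05266371 -0.05066371 -0.04866371 -0.04666371 -0.04466371 -0.04266371
 -0.04066371 -0.03866371 -0.03666371 -0.03466371 -0.01866371 -0.01666371]
[[323.27767732 240.94638326]
 [323.36815944 215.58262581]
 [320.29902523 240.94934705]]
```

Run:
```python
import cv2
for n in("w13","w14"):
    g=cv2.imread(f"pics/{n}.png",0);print(n)
    for v in range(176,248,8): print(v," ".join("%3d"%g[v,u] for u in range(290,350,2)))
from sfit import *
import plan
S=np.r_[plan.ORG,plan.A]
for s in(.215,.222,.235):print(s,proj(load('w14'),S2W(S,np.r_[plan.cl(s)[0],.12])))
for s in(.236,.24):print(s,proj(load('w15'),S2W(S,np.r_[plan.cl(s)[0],.12])))
for n in('w14','w15'):c=load(n);print(c['position'],rot(c['rotation']).as_matrix()[:,0])
```

```text
w13
176  96 145 156 159 162 163 163 163 160 159 154 141 113  98 102 104 102 106 109 109 105 100  99  98  90 155 161 163 152 155
184  91  99 144 156 159 161 163 163 162 161 159 154 138 108  99 108 110 107 104 100 102 105  98 169 164 164 169 171 169 163
192  96 107 103 144 157 159 162 163 162 162 161 159 154 138 104 114 115 101  98 102 101 161 165 164 165 170 143 139 120 126
200  99  97  99  99 145 157 159 162 163 163 163 160 160 152 137 100 111  96 104  99 166 164 164 155 154 156 142 133 128 153
208 102  95  94  99  94 144 157 159 162 164 163 162 160 160 152 136  96 103 153 164 164 166 173 171 168 160 144 138 145 152
216 100  96  94  96  95  94 143 157 159 162 163 163 162 160 159 152 133  91 167 165 155 155 156 149 140 142 160 163 157 156
224 105 105 105 104 106 105  98 143 157 159 162 164 162 162 160 160 151 133  97 107  31   5  46 107 105 105 105 105 105 105
232 106 105 106  90  62  83 105  97 143 157 159 162 164 163 162 160 159 150 130  92 106 105 106 107 106 106 106 106  83  64
240  95 106 105 105 105 105 105 105 100 143 157 159 163 163 163 162 160 158 149 127 145 211 200 185 140 
[... 788 characters left out ...]
106 107 106 106 107 114 150 159 161 165 165 164 164 161 158 146 117  13  45 108 107 106 106 107 106 106
232 106 107 107 107  97 103 107 106 107 108 145 158 160 163 165 165 164 162 160 148 123 101 107 107 107 108 108 107 107 107
240 107 107 106 107 106 107 107 106 107  98 141 157 161 163 165 164 165 162 160 152 124 201 204 188 146 105 107 106 106 107
0.215 [[318.96947803 221.25517962]]
0.222 [[318.25904238 205.55803274]]
0.235 [[316.8828855  175.15170879]]
0.236 [[320.16276407 237.96345925]]
0.24 [[320.16564856 229.32114995]]
[0.64765386 0.20836069 0.24529121] [ 9.39053933e-01  3.43769301e-01 -6.15997430e-04]
[0.63450079 0.23404268 0.24529515] [ 9.23721721e-01  3.83063692e-01 -6.25348099e-04]
```

Run:
```python
from h import *
from cell import sense,grab_frame
s=sense();f=grab_frame("wrist");T=np.array(f["hand_eye"]);print(s["position"],s["tcp_rot"]);print(T)
print(rot(s["tcp_rot"]).as_matrix().round(5))
print(load("w15")["position"]-s["position"], rot(s["tcp_rot"]).apply(T[:3,3]))
```

```text
[0.66045562 0.16944292 0.12739271] [ 7.53726193e-05  5.55226360e-01  8.31699268e-01 -1.00915001e-04]
[[-6.27459698e-04 -9.62066265e-01 -2.72815155e-01  6.93959312e-02]
 [ 9.99999590e-01 -4.25642712e-04 -7.98940028e-04  7.44600983e-04]
 [ 6.52511465e-04 -2.72815545e-01  9.62066137e-01 -1.17875633e-01]
 [ 0.00000000e+00  0.00000000e+00  0.00000000e+00  1.00000000e+00]]
[[-3.8345e-01  9.2356e-01  1.0000e-05]
 [ 9.2356e-01  3.8345e-01 -2.5000e-04]
 [-2.4000e-04 -8.0000e-05 -1.0000e+00]]
[-0.02595483  0.06459976  0.11790244] [-0.02592357  0.06440666  0.11785909]
```

The reported hand-eye shifts by about 1.5 mm between calls. Comparing pixels directly in one picture, the bar sits about 1.1 mm left of the bore axis (320.4 against 323.1). I move left 1.1 mm and recheck in pixels only.

Call:
drive_tool(
  commands=[0, -0.0004, 0, 0, -1, 0, -0.0008, 0, 0, -1, 0, -0.0011, 0, 0, -1, 0, -0.0011, 0, 0, -1, 0, -0.0011, 0, 0, -1, 0, -0.0011, 0, 0, -1],
)

```text
time: 19.2
position: [0.6594, 0.1692, 0.1274]
tcp_rot: [-0.0, 0.555, 0.832, -0.0]
wrist_force: [0.3, 0.3, -1.7]
grip_width: 0.0389
finger_force: 61.7
```

```bash
cat > pix.py <<'E'
from h import *
from plan import where
def pix(n,rows=(226,230,234,240,242)):
    c,s,T=wcam(n);g=cv2.imread(f"pics/{n}.png",0);p,t=where();q=np.array([.6534,.1898]);print("F",s["wrist_force"].round(1),"M",s["wrist_torque"].round(3),"tcp",p.round(5),round(t,4),"Ty",T[1,3].round(5),"w",round(s["grip_width"],4),"t",s["time"])
    print("to home along tool x mm",(((q-p[:2])@[np.cos(t),np.sin(t)]-.0004)*1e3).round(2))
    for v in rows: print(v," ".join("%3d"%g[v,u] for u in range(300,346,2)))
E
python3 -c "
from pix import *
pix('w16')"
```

```text
F [ 0.3  0.3 -1.7] M [0.024 0.027 0.012] tcp [0.65944 0.16921 0.12738] 1.9644 Ty 0.00074 w 0.0389 t 19.2
to home along tool x mm 20.94
226 111 111 111 112 111 109 159 183 210 210 213 212 211 209 208 203 167 117 111 111 111 111 111
230 113 102  97  92  98 111 129 158 165 167 169 171 169 169 167 163 148 107 112  98  85  81 112
234 112 111 111 112 110 111 129 158 165 168 169 171 170 170 167 163 147 106 114 111 112 111 111
240 111 111 111 111 119 169 137 157 165 167 170 171 170 169 167 162 147 146 196 151 110 111 111
242 111 112 111 110 112 171 136 157 165 167 170 170 170 169 167 162 146 144 199 138 111 111 110
```

Call:
drive_tool(
  commands=[0.001, -0.0004, 0, 0, -1, 0.002, -0.0004, 0, 0, -1, 0.003, -0.0004, 0, 0, -1, 0.004, -0.0004, 0, 0, -1, 0.004, -0.0004, 0, 0, -1, 0.004, -0.0004, 0, 0, -1],
)

```text
time: 19.85
position: [0.6575, 0.1728, 0.1274]
tcp_rot: [0.0, 0.555, 0.832, -0.0]
wrist_force: [-0.4, 0.6, -1.4]
grip_width: 0.0387
finger_force: 61.7
```

```bash
python3 -c "
from pix import *
pix('w17',(222,226,230,234,240,242,245))"
```

```text
F [-0.4  0.6 -1.4] M [-0.018  0.05   0.012] tcp [0.65753 0.17269 0.12739] 1.9643 Ty 0.00074 w 0.0387 t 19.85
to home along tool x mm 16.99
222 208 208 207 209 211 212 211 211 211 211 211 212 211 211 213 214 214 212 212 212 211 211 209
226 110 109 108 108 110 105 185 202 206 211 212 211 209 211 212 211 204 185 149 110 110 109 109
230 111 112  97 112 111 111 171 199 208 210 212 212 209 209 210 211 199 177 120 112 102  94 112
234 112 112 112 112 112 111 105 201 209 208 212 213 211 210 209 208 191 160 105 111 112 112 113
240 112 112 112 111 119 166 167 146 162 166 169 171 170 170 168 167 157 127 184 153 110 111 111
242 111 111 111 111 112 168 165 146 163 167 169 171 171 170 168 166 156 125 193 138 111 111 111
245 111 111 111 112 111 109 111 119 154 171 173 174 174 174 172 162 128 110 111 112 112 111 111
```

The bar is now centred in the bore (313–333 inside 309–338). I ease onto the hub taper.

Call:
drive_tool(
  commands=[0.001, 0, 0, 0, -1, 0.002, 0, 0, 0, -1, 0.003, 0, 0, 0, -1, 0.004, 0, 0, 0, -1, 0.005, 0, 0, 0, -1, 0.006, 0, 0, 0, -1, 0.007, 0, 0, 0, -1, 0.008, 0, 0, 0, -1, 0.008, 0, 0, 0, -1],
)

```text
time: 20.8
position: [0.6543, 0.1804, 0.1274]
tcp_rot: [-0.0, 0.555, 0.832, -0.0]
wrist_force: [0.2, 0.6, -1.2]
grip_width: 0.0393
finger_force: 61.7
```

```bash
python3 -c "
from pix import *
pix('w18',(230,234,237,240,242,245))"
```

```text
F [ 0.2  0.6 -1.2] M [0.001 0.002 0.024] tcp [0.65442 0.18022 0.1274 ] 1.9645 Ty 0.00074 w 0.0393 t 20.8
to home along tool x mm 8.83
230 110 112 114 111 112 113 112 112 112 112 114 115 115 114 112 113 112 112 110 109 108 109 111
234 120 120 118 116 112 112 109 110 109 109 110 114 113 113 111 110 109 109 109 109 110 114 118
237 210 213 214 214 214 214 214 215 216 216 201 203 193 186 202 201 216 215 213 212 209 208 210
240 207 209 211 212 212 212 212 211 212 212 212 212 215 215 215 213 212 212 212 211 210 208 205
242 208 208 210 211 213 212 212 212 212 211 212 212 212 215 215 214 213 212 212 211 211 210 207
245 209 209 207 209 211 212 212 212 212 211 212 212 211 213 215 215 215 213 212 213 211 211 211
```

Call:
drive_tool(
  commands=[0.001, 0, 0, 0, -1, 0.002, 0, 0, 0, -1, 0.003, 0, 0, 0, -1, 0.004, 0, 0, 0, -1, 0.004, 0, 0, 0, -1, 0.004, 0, 0, 0, -1],
)

```text
time: 21.45
position: [0.6529, 0.1839, 0.1274]
tcp_rot: [0.0, 0.555, 0.832, -0.0]
wrist_force: [0.4, 0.0, -2.2]
grip_width: 0.0387
finger_force: 61.7
```

Call:
drive_tool(
  commands=[0.001, 0, 0, 0, -1, 0.002, 0, 0, 0, -1, 0.003, 0, 0, 0, -1, 0.0035, 0, 0, 0, -1, 0.0035, 0, 0, 0, -1, 0.0035, 0, 0, 0, -1],
)

```text
time: 22.05
position: [0.6516, 0.187, 0.1274]
tcp_rot: [0.0, 0.555, 0.832, -0.0]
wrist_force: [-0.5, 0.5, -0.6]
grip_width: 0.0387
finger_force: 61.7
```

```bash
python3 -c "
from pix import *
pix('w19',())"
```

```text
F [-0.5  0.5 -0.6] M [ 0.011 -0.062  0.002] tcp [0.65159 0.187   0.12741] 1.9643 Ty 0.00074 w 0.0387 t 22.05
to home along tool x mm 1.49
```

Now half-millimetre feelers until it touches the disc.

Call:
drive_tool(
  commands=[0.0003, 0, 0, 0, -1, 0.0006, 0, 0, 0, -1, 0.0009, 0, 0, 0, -1, 0.0012, 0, 0, 0, -1, 0.0012, 0, 0, 0, -1, 0.0012, 0, 0, 0, -1],
)

```text
time: 22.7
position: [0.6512, 0.188, 0.1274]
tcp_rot: [0.0, 0.555, 0.832, -0.0]
wrist_force: [0.6, -0.2, -1.6]
grip_width: 0.0393
finger_force: 61.7
```

Call:
drive_tool(
  commands=[0.0002, 0, 0, 0, -1, 0.0004, 0, 0, 0, -1, 0.0004, 0, 0, 0, -1],
)

```text
time: 23.0
position: [0.6512, 0.188, 0.1274]
tcp_rot: [0.0, 0.555, 0.832, -0.0]
wrist_force: [1.4, -1.7, -1.8]
grip_width: 0.039
finger_force: 61.7
```

Call:
drive_tool(
  commands=[0.0002, 0, 0, 0, -1, 0.0004, 0, 0, 0, -1, 0.0004, 0, 0, 0, -1],
)

```text
time: 23.3
position: [0.6512, 0.188, 0.1274]
tcp_rot: [0.001, 0.555, 0.832, -0.0]
wrist_force: [2.8, -3.9, -3.2]
grip_width: 0.0386
finger_force: 61.6
```

Contact with the back disc: about 5 N, and the TCP has stopped at the home position. I release, then lift away.

Call:
drive_tool(
  commands=[0, 0, 0, 0, -0.2, 0, 0, 0, 0, 0, 0, 0, 0, 0, 0.3, 0, 0, 0, 0, 0.6, 0, 0, 0, 0, 1, 0, 0, 0, 0, 1, 0, 0, 0, 0, 1, 0, 0, 0, 0, 1, 0, 0, 0, 0, 1],
)

```text
time: 24.2
position: [0.6508, 0.1889, 0.1274]
tcp_rot: [-0.0, 0.555, 0.832, -0.0]
wrist_force: [-0.3, 0.1, 1.0]
grip_width: 0.0853
finger_force: 0.0
```

Run:
```python
from rel import *
c,s,_=wcam("w20");print(s["position"],s["wrist_force"],s["grip_width"],s["finger_force"])
im=cv2.imread("pics/w20.png");h=cv2.cvtColor(im,cv2.COLOR_BGR2HSV).astype(int)
m=((h[...,0]<14)&(h[...,1]>90)&(h[...,2]>120)).astype(np.uint8);m[:200]=0;m[:,:250]=0;m[:,400:]=0
n,l,st,ce=cv2.connectedComponentsWithStats(m);i=1+st[1:,4].argmax();print("barrel",st[i],ce[i])
im=cv2.imread("pics/w19.png");h=cv2.cvtColor(im,cv2.COLOR_BGR2HSV).astype(int)
m=((h[...,0]<14)&(h[...,1]>90)&(h[...,2]>120)).astype(np.uint8);m[:200]=0;m[:,:250]=0;m[:,400:]=0
n,l,st,ce=cv2.connectedComponentsWithStats(m);i=1+st[1:,4].argmax();print("before",st[i],ce[i])
```

```text
[0.65078918 0.18890425 0.12740001] [-0.31696657  0.08128401  0.97344528] 0.085303012497389 0.0
barrel [ 274  270   89   64 4373] [317.54539218 303.04230505]
before [ 274  269   89   65 4494] [317.85402759 302.54628393]
```

Call:
drive_tool(
  commands=[0, 0, -0.015, 0, 1, 0, 0, -0.03, 0, 1, 0, 0, -0.055, 0, 1, 0, 0, -0.08, 0, 1, 0, 0, -0.11, 0, 1, -0.02, 0, -0.14, 0, 1, -0.06, 0, -0.15, 0, 1, -0.09, 0, -0.15, 0, 1, -0.09, 0, -0.15, 0, 1, -0.09, 0, -0.15, 0, 1, -0.09, 0, -0.15, 0, 1],
)

```text
time: 25.35
position: [0.685, 0.1071, 0.2781]
tcp_rot: [-0.0, 0.555, 0.832, 0.001]
wrist_force: [0.0, -0.2, -0.8]
grip_width: 0.0851
finger_force: 0.0
```

Run:
```python
from h import *
from cell import *
import plan
c,s,_=wcam("w21");print(s["position"],s["wrist_force"])
# predicted reel silhouette at home vs picture; disc-reel gap check along the axis
S=np.r_[plan.ORG,plan.A];H=S2W(S,[[0,-.043,.119]])[0]
print("home px",proj(c,H))
im=cv2.imread("pics/w21.png");h=cv2.cvtColor(im,cv2.COLOR_BGR2HSV).astype(int)
m=((h[...,0]<14)&(h[...,1]>90)&(h[...,2]>120)).astype(np.uint8)
n,l,st,ce=cv2.connectedComponentsWithStats(m)
u0,v0=proj(c,H)[0]
for i in np.argsort(-st[1:,4])[:4]+1:
    print(st[i],ce[i],unproj(c,[ce[i]],.139), "stand y of barrel:",(unproj(c,[ce[i]],.137)[0,:2]-S[:2])@[-np.sin(S[2]),np.cos(S[2])])
u=int(round(u0))-25
g=cv2.cvtColor(im,cv2.COLOR_BGR2GRAY);vs=range(max(0,int(v0)-70),min(400,int(v0)+60),2)
print([(v,*im[v,u]) and (v,int(g[v,u]),int(h[v,u,1])) for v in vs])
f=grab_frame("top");cv2.imwrite("pics/top1.png",f["pixels"]);a=cv2.imread("pics/top0.png")
d=cv2.absdiff(a,f["pixels"]).max(2)
for nm,(x,y,w,hh) in dict(driver=(258,140,62,50),hammer=(225,215,80,40),pliers=(343,125,45,38)).items(): print(nm,(d[y:y+hh,x:x+w]>60).sum())
```

```text
[0.68501787 0.10714293 0.27807553] [ 0.03465065 -0.18664043 -0.84346632]
home px [[321.0749464   96.17363913]]
[ 295   75   47   40 1792] [318.125       94.56417411] [[0.65119776 0.18867886 0.139     ]] stand y of barrel: -0.04304207150426931
[255 319  45  28 462] [276.66450216 330.95238095] [[ 0.6974095  -0.02851375  0.139     ]] stand y of barrel: -0.2630322406873169
[280 324  25  24 214] [294.76168224 336.68224299] [[ 0.71620014 -0.02787468  0.139     ]] stand y of barrel: -0.2697071134676875
[208 247  24   9 196] [219.07142857 250.81632653] [[0.61954508 0.03122723 0.139     ]] stand y of barrel: -0.17731570941003405
[(26, 87, 172), (28, 88, 171), (30, 87, 171), (32, 87, 172), (34, 87, 171), (36, 87, 171), (38, 86, 174), (40, 87, 171), (42, 86, 173), (44, 87, 169), (46, 86, 172), (48, 87, 171), (50, 87, 171), (52, 87, 171), (54, 86, 172), (56, 87, 173), (58, 87, 171), (60, 86, 174), (62, 137, 66), (64, 198, 1), (66, 196, 1), (68, 182, 4), (70, 149, 26), (72, 200, 17), (74, 130, 24), (76, 93, 51), (78, 111, 145), (80, 120, 144), (82, 109, 150), (84, 91, 157), (86, 103, 154), (88, 119, 150), (90, 108, 136), (92, 91, 132), (94, 100, 154), (96, 113, 152), (98, 115, 134), (100, 92, 134), (102, 89, 98), (104, 108, 156), (106, 115, 134), (108, 109, 117), (110, 93, 143), (112, 89, 143), (114, 94, 156), (116, 196, 18), (118, 171, 27), (120, 120, 112), (122, 120, 107), (124, 115, 115), (126, 107, 116), (128, 107, 116), (130, 107, 117), (132, 97, 121), (134, 98, 119), (136, 98, 120), (138, 97, 120), (140, 101, 119), (142, 99, 121), (144, 101, 119), (146, 99, 120), (148, 97, 120), (150, 95, 122), (152, 95, 120), (154, 89, 124)]
driver 92
hammer 0
pliers 0
```

```bash
python3 -c "
from cell import *
print(job_done())"
```

```text
the job is handed in; nothing more can be done
None
```

The copper reel is on the pay-off stand, measured at the home position (43.0 mm in front of the post axis), and released. It took about 25 s, with under 6 N at the wrist in every reading on the bar. In the before/after pictures the hammer and pliers had not moved; the screwdriver area showed some change (probably the arm in view), though nothing came near it.

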